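# Pack the tube block snug with hanging spacers

## Robot

A 6-joint arm with a two-finger parallel gripper is mounted at the origin on the work surface; the furniture and walls round the work are solid. World frame = base frame: x ahead of the robot, y to its left, z up, the work surface at z = 0. Lengths are in m, angles in rad, forces in N, time in s.
With the tool pointing down it reaches from about 0.325 to 0.9 m from the base axis. Payload 6.1 kg.
Tool frame: the origin (TCP) lies at the very end of the fingers, on their centre line; the grasp point (between the pads) lies 19 mm behind it; z points along the fingers, y is the direction in which the jaws open and shut (so a half turn about z gives the same grasp; the last joint's range is limited). The gripper opens to 85 mm and grips with 20 to 120 N. Pads are 22 mm wide; open, the fingers measure 114 mm over their backs; the gripper's body (76 mm by 85 mm) begins 54 mm behind the grasp point. The pads swing forward as they close: fully open they stand 13 mm farther back than shut.
Start: joints at [-1.311, 0.22, 1.526, -0, 1.395, -0.126], TCP at [0.235, -0.579, 0.231] pointing down, gripper open.
Joint ranges: [-2.98, 2.98], [-0.91, 2.08], [0.09, 2.57], [-1.24, 4.39], [0.2, 2.65], [-2.68, 2.68]. Speed limits (rad/s): [2.57, 2.57, 3.01, 3.14, 3.14, 3.14].

## Interface

Orientations are given as a rotation vector (axis times angle).
In Python, from plant import bot, vision, order gives the robot as it stands.
- The arm moves only by the tool step_arm, never from a script. Its argument "rows" is a list of rows, each a list of 7 numbers: the shift along the tool's x, y, z in m, then the turn, a rotation vector about the tool's x, y, z in rad, then the finger opening in m, from 0 to 0.0854. In form: [[tx, ty, tz, ax, ay, az, claw], ...]. A call has 1 to 20 rows; each row shifts and turns the commanded pose from where the row before left it, along the tool's axes as they then stand; what a row does not reach is not made up. A row lasts 1/12 s, in which the tool goes at most 41.7 mm and 7.16 degrees, less where a joint would pass 70% of its speed; a pose out of reach is approached as far as the arm can. A call with a gripper value outside its range is refused whole. The fingers move at their own pace and stop on an object; the grip force is fixed at half the most. Time passes only in rows, so rows that do not move let the fingers close. It gives the time, the measured TCP pose, the force and the opening at its end, in the units of the state.
- bot.state(): the state, without advancing time (a new reading comes with each control period).
- vision.get_image(name): name is "scene" or "side" or "wrist"; returns (picture, depth): 384x512x3 uint8, red, green, blue; 384x512 float32, m along the optical axis (not along the pixel's ray), 0 where there is no reading.
- vision.get_calibration(name): a dict with "vertical_fov" (degrees; the focal length in pixels is half the picture's height over the tangent of half this angle, whatever the lens; pixels are square), "cx", "cy" (the principal point, pixels), "extrinsics" (4x4, takes a point from camera to world coordinates). Camera axes: x right, y down, z forward; pixel columns grow to the right and rows downward; lengths in m; the calibration is good to about 2 mm. A picture is of the moment at which its call begins: read the wrist's pose just before it. get_calibration takes no time and is no camera call; for the wrist camera it gives the pose at the moment of the call.
- order.sign_off(): hands the job in, once; it reports no verdict.
The state is a dict: "time_s": time; "joint_pos": joint angles; "qd": joint speeds; "joint_efforts": joint torques, N m; "tool_pos": TCP position; "ee_rot": TCP orientation; "contact_force": force on the tool from outside, world axes, zero at the start; "ft_torque": the same for the moment, N m; "width": finger opening in m.
Only numpy, scipy, OpenCV 4.12 (cv2) and the standard library are available. Lean on these libraries where they do the work, as an engineer would, in place of code of your own. Each camera call takes 0.05 s, during which the arm holds its last target.

## Task

The tube block in the aluminium carrier is loose and would rattle on the shaker: take spacer plates from the grey rack, one at a time, and hang them by their ears on the carrier's rails in the gap between the block and the sprung end plate, pressing each right down, until the gap is snug and the end plate has been pushed back a little. Leave the spacers that are not needed hanging in the rack, and do not disturb the blocks or the other things on the bench.

Things in the scene. Friction and masses are not known exactly. Their poses are not given: they have to be found in the camera images.
- carrier: Aluminium carrier fixed to the bench, 90 (its x) x 204 (its y) x 70 mm high. Origin: centre of its underside on the bench; z up. Deck 10 mm thick; tube block parked on its -y half. On the +y half is the well: side walls along y, 14 mm thick, inner faces at x = -25 and 25 mm, whose flat tops (rails, 70 mm above the bench) carry the spacers' ears; back wall's inner face at y = -10 mm.
- well_end (a point): Middle of the sprung end plate's resting face, at the carrier's x = 0, y = 65.5 mm, at rail height (70 mm above the bench); fixed to the carrier, same axes. The gap to be packed lies on its -y side, up to the tube block that stands in the well against the back wall. On its +y side, at 19.5 to 31.5 mm, is a fixed end wall.
- end_plate (a joint): Travel (m) of the well's sprung steel end plate: 0 = loose, on its stop; grows as it is pushed to the carrier's +y; 0.005 = fully back. The spring takes 2 N to start, 4 N at 2.5 mm. Its face has a 15 degree lead-in slope from 54 to 67 mm above the bench. Snugly packed: about 0.0025; one spacer too few: 0; one too many will not go in.
- rack: Grey plastic rack fixed to the bench, 90 (its x) x 124 (its y) mm. Origin: centre of its underside; z up. Two side walls along y (inner faces at x = -25 and 25 mm, tops 70 mm above the bench) carry four spacers in slots at y = -39, -13, 13 and 39 mm; slots 12 mm wide, ridges between them 6 mm high.
- spacer_1_mid (a point): White T-shaped spacer plate, 8 mm thick (y), 100 mm tall (z), 50 g. Point: its centre, level with the underside of its ears (70 mm above the bench when hung). Below: 46 mm wide (x), 50 mm deep, the last 11 mm tapering to 2 mm thick. Ears 74 mm wide, 8 mm high. Above them a round-topped tab 28 mm wide (x), up to 50 mm above the point: grip it across the 28 mm, clear of neighbours.
- spacer_2_mid (a point): White spacer plate, the same as spacer_1, with the same point and axes (x along the ears, y through the 8 mm thickness, z up).
- spacer_3_mid (a point): White spacer plate, the same as spacer_1, with the same point and axes (x along the ears, y through the 8 mm thickness, z up).
- spacer_4_mid (a point): White spacer plate, the same as spacer_1, with the same point and axes (x along the ears, y through the 8 mm thickness, z up).
- block_long: Aluminium tube block with six holes in its top, 46 mm (x) by 62 mm (y) by 50 mm high, 0.3 kg. Origin at the underside, in the middle of its rear face: it extends from y = 0 to y = +62 mm. Stands either in the well or parked on the deck. Not to be moved.
- block_short: Aluminium tube block like block_long but 54 mm long: it extends from y = 0 to y = +54 mm of its origin. Stands in the well when block_long is parked, and the other way round. Not to be moved.
- timer: Kitchen-style timer, 62 x 66 x 20 mm; origin at the centre of its underside. A bystander, to be left alone.
- petri_0: Petri dish, 59 mm across, 13 mm high; origin at the centre of its underside. A bystander, to be left alone.
- beaker: Beaker with wooden sticks, 54 mm across, 70 mm high; origin at the centre of its underside. A bystander, to be left alone.

How it is judged:
At the end, for the whole second after the job is handed in: The sprung end plate is held back by more than 1 mm, and every spacer hangs upright either on the carrier's rails in the gap (ears within 3 mm of the rails, tilted by less than 0.12 rad) or in the rack (ears within 3 mm of its rails, tilted by less than 0.15 rad) (value of joint end_plate above 0.001 m and ((x of spacer_1_mid in the frame of carrier between -0.008 and 0.008 m and y of spacer_1_mid in the frame of carrier between 0.044 and 0.072 m and z of spacer_1_mid in the frame of carrier between 0.066 and 0.073 m and angle between spacer_1_mid's own z axis and vertical below 0.12 rad) or (x of spacer_1_mid in the frame of rack between -0.012 and 0.012 m and y of spacer_1_mid in the frame of rack between -0.05 and 0.05 m and z of spacer_1_mid in the frame of rack between 0.064 and 0.073 m and angle between spacer_1_mid's own z axis and vertical below 0.15 rad)) and ((x of spacer_2_mid in the frame of carrier between -0.008 and 0.008 m and y of spacer_2_mid in the frame of carrier between 0.044 and 0.072 m and z of spacer_2_mid in the frame of carrier between 0.066 and 0.073 m and angle between spacer_2_mid's own z axis and vertical below 0.12 rad) or (x of spacer_2_mid in the frame of rack between -0.012 and 0.012 m and y of spacer_2_mid in the frame of rack between -0.05 and 0.05 m and z of spacer_2_mid in the frame of rack between 0.064 and 0.073 m and angle between spacer_2_mid's own z axis and vertical below 0.15 rad)) and ((x of spacer_3_mid in the frame of carrier between -0.008 and 0.008 m and y of spacer_3_mid in the frame of carrier between 0.044 and 0.072 m and z of spacer_3_mid in the frame of carrier between 0.066 and 0.073 m and angle between spacer_3_mid's own z axis and vertical below 0.12 rad) or (x of spacer_3_mid in the frame of rack between -0.012 and 0.012 m and y of spacer_3_mid in the frame of rack between -0.05 and 0.05 m and z of spacer_3_mid in the frame of rack between 0.064 and 0.073 m and angle between spacer_3_mid's own z axis and vertical below 0.15 rad)) and ((x of spacer_4_mid in the frame of carrier between -0.008 and 0.008 m and y of spacer_4_mid in the frame of carrier between 0.044 and 0.072 m and z of spacer_4_mid in the frame of carrier between 0.066 and 0.073 m and angle between spacer_4_mid's own z axis and vertical below 0.12 rad) or (x of spacer_4_mid in the frame of rack between -0.012 and 0.012 m and y of spacer_4_mid in the frame of rack between -0.05 and 0.05 m and z of spacer_4_mid in the frame of rack between 0.064 and 0.073 m and angle between spacer_4_mid's own z axis and vertical below 0.15 rad))); the robot touches nothing.
It fails at once if two spacers lifted off (more than 30 mm above the rails) at the same time (height (world z) of each of spacer_1_mid, spacer_2_mid above 0.1 m or height (world z) of each of spacer_1_mid, spacer_3_mid above 0.1 m or height (world z) of each of spacer_1_mid, spacer_4_mid above 0.1 m or height (world z) of each of spacer_2_mid, spacer_3_mid above 0.1 m or height (world z) of each of spacer_2_mid, spacer_4_mid above 0.1 m or height (world z) of each of spacer_3_mid, spacer_4_mid above 0.1 m).
It fails at once if a tube block moved by more than 15 mm (distance of any of block_long, block_short from where it was at the start of the episode above 0.015 m).
It fails at once if a bystander (timer, petri dish, beaker) moved by more than 20 mm (distance of any of timer, petri_0, beaker from where it was at the start of the episode above 0.02 m).
It also fails if it takes over 72 s, if anything falls off the work surface, if the arm or the gripper's body presses on something with over 40 N, if the wrist force passes 120 N, or if a joint passes its speed limit or range.

## Working session

There is one attempt and no reset: what is moved stays moved. The work goes in short steps, Python scripts to look and compute and a tool call to move; the robot and the scene stay as the last step left them, time stands still between calls to the robot, and variables do not carry over. Pictures are saved under pics/ and viewed, and the job is handed in when it is done.

Besides the shell and the picture viewer there is one more tool, called after "Call:" by a JSON object that holds its "method" and its "body", one argument or row to a line. step_arm: Moves the arm, as the interface text tells. Its arguments: {"type":"object","properties":{"rows":{"type":"array","items":{"type":"array","items":{"type":"number"}}}},"required":["rows"]}

```bash
ls; mkdir -p pics
python3 - <<'E'
from plant import bot,vision,order
import cv2,numpy as np
print(bot.state())
for n in ["scene","side","wrist"]:
    c=vision.get_calibration(n); p,d=vision.get_image(n)
    print(n,c)
    cv2.imwrite(f"pics/{n}0.png",p[:,:,::-1]); np.savez(f"{n}0.npz",p=p,d=d,E=c["extrinsics"],f=192/np.tan(np.radians(c["vertical_fov"]/2)),cx=c["cx"],cy=c["cy"])
E
```

```text
pics
{'time_s': 0.0, 'joint_pos': array([-1.31110469e+00,  2.21224377e-01,  1.52761590e+00, -2.83428251e-05,
        1.39467103e+00, -1.26121927e-01]), 'qd': array([ 0.00155783,  0.00021767, -0.00041768, -0.00149827, -0.00125828,
       -0.00035111]), 'joint_efforts': array([ 3.19308383e-04, -4.96900606e+01, -3.89395058e+01, -1.01775172e-04,
        1.13100791e-02,  1.81279700e-05]), 'tool_pos': array([ 0.23501585, -0.57848518,  0.23019777]), 'ee_rot': array([-3.08144106e+00, -6.01923823e-01,  2.44705611e-04]), 'contact_force': array([ 0.33062529, -0.73230785, -0.29171814]), 'ft_torque': array([ 0.0332644 , -0.02389444, -0.03427874]), 'width': 0.08578076371026425}
scene {'vertical_fov': 55.25555094421541, 'cx': 254.48905942707447, 'cy': 188.2179162688357, 'extrinsics': array([[-0.89382295, -0.28928748,  0.34262704,  0.09985393],
       [-0.44787302,  0.53819585, -0.71397127,  0.56055004],
       [ 0.0221425 , -0.79161732, -0.61061586,  0.58174221],
       [ 0.        ,  0.        ,  0.        ,  1.        ]])}
side {'vertical_fov': 52.293401580208084, 'cx': 257.0525537190678, 'cy': 196.36558696303945, 'extrinsics': array([[ 0.99679916, -0.03183317,  0.07333539,  0.32677283],
       [-0.07993026, -0.37838376,  0.92219135, -0.96207113],
       [-0.00160735, -0.92510128, -0.37971705,  0.47764891],
       [ 0.        ,  0.        ,  0.        ,  1.        ]])}
wrist {'vertical_fov': 67.25249497502318, 'cx': 255.25400152985833, 'cy': 189.2170654398481, 'extrinsics': array([[ 3.76144894e-01, -8.78157140e-01, -2.95558889e-01,
         3.10512831e-01],
       [-9.26560408e-01, -3.56808292e-01, -1.19053151e-01,
        -5.48452958e-01],
       [-9.10487294e-04,  3.18634399e-01, -9.47877255e-01,
         3.72564568e-01],
       [ 0.00000000e+00,  0.00000000e+00,  0.00000000e+00,
         1.00000000e+00]])}
```

View pics/scene0.png

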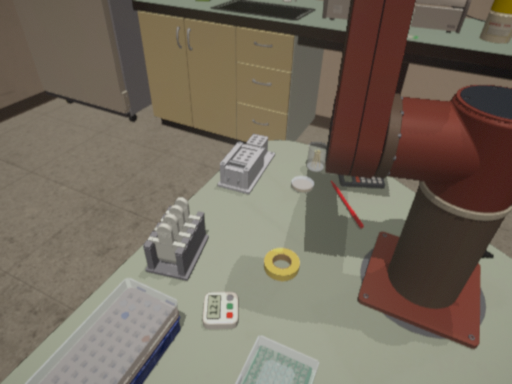

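View pics/side0.png

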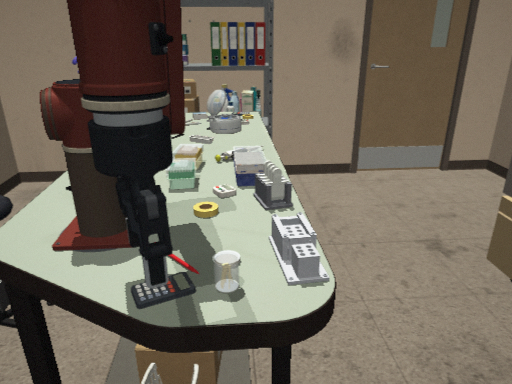

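View pics/wrist0.png

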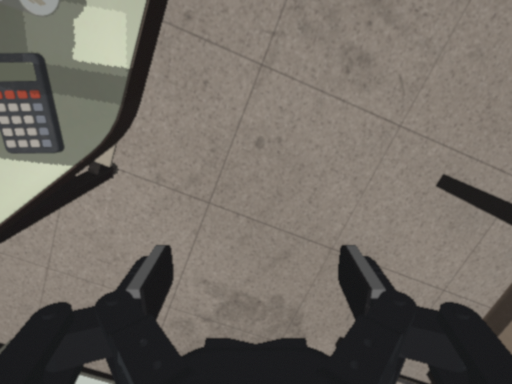

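```bash
cat > h.py <<'E'
import numpy as np,cv2
def load(n):
    z=np.load(n+".npz"); return z
def cloud(z):
    d=z["d"];v,u=np.mgrid[:384,:512]
    P=np.stack([(u-z["cx"])/z["f"]*d,(v-z["cy"])/z["f"]*d,d],-1)
    E=z["E"]; W=P@E[:3,:3].T+E[:3,3]; W[d==0]=np.nan
    return W
def snap(n,name):
    from plant import bot,vision
    c=vision.get_calibration(n); p,d=vision.get_image(n)
    cv2.imwrite(f"pics/{name}.png",p[:,:,::-1])
    np.savez(f"{name}.npz",p=p,d=d,E=c["extrinsics"],f=192/np.tan(np.radians(c["vertical_fov"]/2)),cx=c["cx"],cy=c["cy"])
    return load(name)
def proj(z,P):
    E=z["E"];Q=(np.atleast_2d(P)-E[:3,3])@E[:3,:3]
    return np.stack([Q[:,0]/Q[:,2]*z["f"]+z["cx"],Q[:,1]/Q[:,2]*z["f"]+z["cy"]],1)
E
python3 - <<'E'
from h import *
for n,pts,crop in [("scene0",[(247,165),(262,140),(178,238),(303,184),(221,310),(282,265),(317,155)],(130,110,330,340)),("side0",[(297,245),(272,187),(227,272),(206,210)],(190,130,340,300))]:
    z=load(n);W=cloud(z)
    for u,v in pts: print(n,u,v,W[v,u].round(3))
    x0,y0,x1,y1=crop
    s=min(800/(x1-x0),600/(y1-y0))
    cv2.imwrite(f"pics/{n}c.png",cv2.resize(z["p"][y0:y1,x0:x1,::-1],None,fx=s,fy=s,interpolation=cv2.INTER_CUBIC)); print(s)
E
```

```text
scene0 247 165 [ 0.446 -0.114  0.069]
scene0 262 140 [ 0.475 -0.261  0.058]
scene0 178 238 [0.449 0.17  0.066]
scene0 303 184 [ 0.316 -0.18   0.013]
scene0 221 310 [0.312 0.241 0.016]
scene0 282 265 [ 0.262  0.083 -0.001]
scene0 317 155 [ 0.312 -0.261  0.058]
2.608695652173913
side0 297 245 [ 0.471 -0.232  0.061]
side0 272 187 [0.457 0.114 0.063]
side0 227 272 [ 0.32  -0.309  0.051]
side0 206 210 [0.262 0.066 0.017]
3.5294117647058822
```

View pics/scene0c.png

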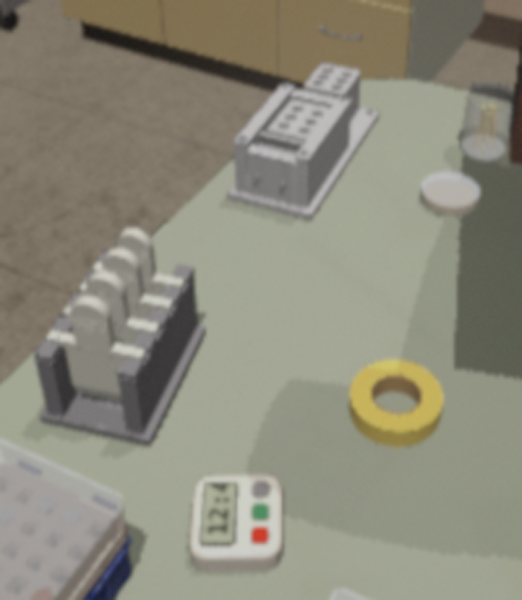

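View pics/side0c.png

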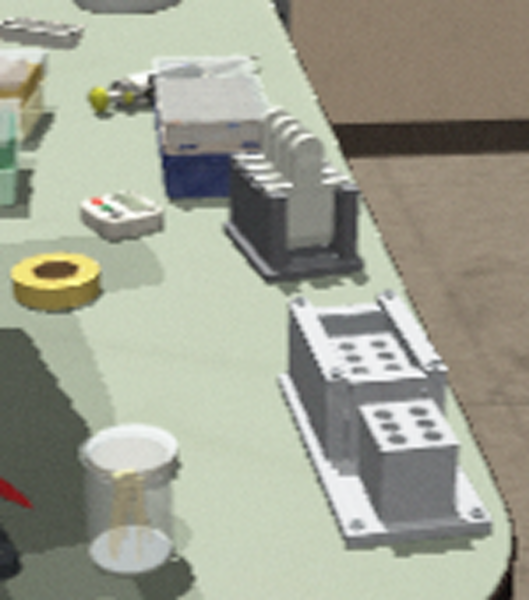

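Run:
```python
from h import *
for n in ["scene0","side0"]:
    z=load(n);W=cloud(z).reshape(-1,3)
    for name,(y0,y1) in dict(rack=(.05,.24),car=(-.32,-.05)).items():
        m=(W[:,0]>.36)&(W[:,0]<.56)&(W[:,1]>y0)&(W[:,1]<y1)&(W[:,2]>.006)&(W[:,2]<.082)
        P=W[m].astype(np.float32); r=cv2.minAreaRect(P[:,:2]*1000); print(n,name,m.sum(),r)
        m=(W[:,0]>.36)&(W[:,0]<.56)&(W[:,1]>y0)&(W[:,1]<y1)&(W[:,2]>.062)&(W[:,2]<.078)
        print(cv2.minAreaRect((W[m][:,:2]*1000).astype(np.float32)),np.median(W[m][:,2]))
```

```text
scene0 rack 2675 ((464.4559631347656, 158.2901153564453), (89.4870834350586, 123.11943817138672), 12.566229820251465)
((464.8330078125, 158.32608032226562), (78.61991119384766, 121.74056243896484), 12.63072681427002) 0.07437670297701271
scene0 car 2033 ((478.650390625, -183.6419677734375), (88.83920288085938, 204.25025939941406), 4.61611270904541)
((476.8677978515625, -147.48727416992188), (78.62989044189453, 122.02035522460938), 4.666139125823975) 0.06817396579513807
side0 rack 1027 ((464.072998046875, 155.5257568359375), (89.17037963867188, 123.69094848632812), 12.582576751708984)
((464.0035095214844, 155.5987091064453), (78.63677215576172, 122.43791198730469), 11.61427116394043) 0.0734744048365431
side0 car 2743 ((479.747802734375, -187.63742065429688), (90.25027465820312, 203.49395751953125), 5.391323089599609)
((476.299072265625, -149.0952911376953), (78.72284698486328, 120.45869445800781), 5.327240943908691) 0.06861784835601925
```

```bash
cat >> h.py <<'E'
from scipy.spatial.transform import Rotation as Ro
def plan(target,yawdeg,n,start=None):
    """rows to bring TCP to target, tool y axis at yawdeg, tool down"""
    from plant import bot
    s=bot.state(); p=np.array(s["tool_pos"]); R=Ro.from_rotvec(s["ee_rot"])
    t=np.radians(yawdeg); y=np.array([np.cos(t),np.sin(t),0]); zz=np.array([0,0,-1.]); x=np.cross(y,zz)
    Rt=Ro.from_matrix(np.stack([x,y,zz],1)); w=(R.inv()*Rt).as_rotvec()
    rows=[];P=p.copy();Q=R
    for i in range(n):
        d=(np.array(target)-P)/(n-i); r=(Q.inv()*Rt).as_rotvec()/(n-i)
        row=np.r_[Q.inv().apply(d).round(4),r.round(3)]
        P=P+Q.apply(row[:3]);Q=Q*Ro.from_rotvec(row[3:]); rows.append(row)
    print("from",p.round(4),"end",P.round(4))
    for r in rows: print([float(a) for a in r])
def R2(a):
    a=np.radians(a);return np.array([[np.cos(a),-np.sin(a)],[np.sin(a),np.cos(a)]])
E
python3 -c "
from h import *
plan([.4755,-.15,.24],5,13)"
```

```text
from [ 0.2351 -0.5786  0.2305] end [ 0.4755 -0.15    0.24  ]
[0.0295, -0.0236, -0.0007, -0.0, -0.0, -0.098]
[0.0317, -0.0206, -0.0007, -0.0, -0.0, -0.098]
[0.0336, -0.0174, -0.0007, -0.0, -0.0, -0.098]
[0.0351, -0.014, -0.0007, -0.0, -0.0, -0.098]
[0.0363, -0.0105, -0.0007, -0.0, -0.0, -0.098]
[0.0372, -0.0069, -0.0007, -0.0, -0.0, -0.098]
[0.0377, -0.0032, -0.0007, -0.0, -0.0, -0.098]
[0.0378, 0.0005, -0.0007, -0.0, -0.0, -0.098]
[0.0376, 0.0041, -0.0007, -0.0, -0.0, -0.098]
[0.037, 0.0078, -0.0007, -0.0, -0.0, -0.098]
[0.036, 0.0114, -0.0007, -0.0, -0.0, -0.097]
[0.0348, 0.0148, -0.0007, -0.0, -0.001, -0.098]
[0.0331, 0.0182, -0.0007, -0.0, -0.0, -0.097]
```

Call:
{"method": "step_arm", "body": {
  "rows": [
    [0.0295,-0.0236,-0.0007,0,0,-0.098,0.085],
    [0.0317,-0.0206,-0.0007,0,0,-0.098,0.085],
    [0.0336,-0.0174,-0.0007,0,0,-0.098,0.085],
    [0.0351,-0.014,-0.0007,0,0,-0.098,0.085],
    [0.0363,-0.0105,-0.0007,0,0,-0.098,0.085],
    [0.0372,-0.0069,-0.0007,0,0,-0.098,0.085],
    [0.0377,-0.0032,-0.0007,0,0,-0.098,0.085],
    [0.0378,0.0005,-0.0007,0,0,-0.098,0.085],
    [0.0376,0.0041,-0.0007,0,0,-0.098,0.085],
    [0.037,0.0078,-0.0007,0,0,-0.098,0.085],
    [0.036,0.0114,-0.0007,0,0,-0.097,0.085],
    [0.0348,0.0148,-0.0007,0,0,-0.098,0.085],
    [0.0331,0.0182,-0.0007,0,0,-0.097,0.085],
    [0,0,0,0,0,0,0.085],
    [0,0,0,0,0,0,0.085]
  ]
}}

```text
time_s: 1.4
tool_pos: [0.4761, -0.1486, 0.2402]
ee_rot: [-2.118, -2.32, 0.0]
contact_force: [-0.5, -0.1, 0.8]
width: 0.0852
```

Run:
```python
from h import *
from plant import bot
s=bot.state();print(s["tool_pos"],s["ee_rot"],s["joint_pos"],s["time_s"])
snap("wrist","w1")
```

```text
[ 0.4761245  -0.14860914  0.24020699] [-2.11814261e+00 -2.31966475e+00  3.94775006e-04] [-4.60688309e-01 -9.13406526e-02  1.83698332e+00 -1.45891751e-04
  1.39636071e+00 -5.51421196e-01] 1.4
```

View pics/w1.png

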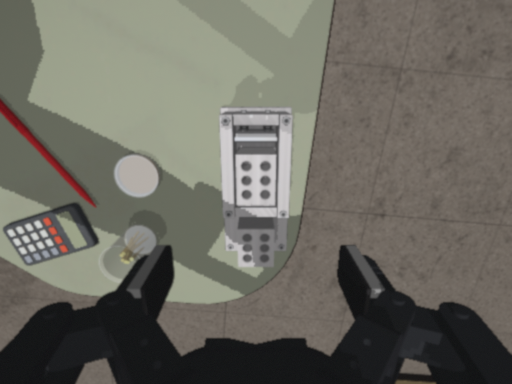

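Run:
```python
from h import *
z=load("w1");W=cloud(z)
cv2.imwrite("pics/w1c.png",cv2.resize(z["p"][95:275,205:310,::-1],None,fx=3.3,fy=3.3,interpolation=cv2.INTER_CUBIC))
P=W.reshape(-1,3)
def sel(a,b): return P[(P[:,0]>.38)&(P[:,0]<.58)&(P[:,1]>-.34)&(P[:,1]<-.03)&(P[:,2]>a)&(P[:,2]<b)]
for a,b in [(.006,.08),(.064,.08)]:
    print(cv2.minAreaRect((sel(a,b)[:,:2]*1000).astype(np.float32)))
# column profile along x=255
for v in range(100,280,2):
    print(v,W[v,256].round(4), z["p"][v,256])
```

```text
((479.3805847167969, -186.02227783203125), (90.04193878173828, 202.70628356933594), 5.156350612640381)
((475.8786315917969, -149.04315185546875), (78.1412124633789, 117.9754638671875), 5.2476019859313965)
100 [ 0.4698 -0.0771 -0.0014] [140 144 127]
102 [ 0.47   -0.0795 -0.001 ] [140 144 126]
104 [ 0.4703 -0.0819 -0.0011] [140 144 127]
106 [ 4.705e-01 -8.430e-02  3.000e-04] [138 140 130]
108 [ 0.4706 -0.0862  0.0103] [170 167 168]
110 [ 0.4709 -0.0886  0.0107] [163 161 162]
112 [ 0.4709 -0.09    0.027 ] [104 102 103]
114 [ 0.4709 -0.0899  0.0609] [148 145 147]
116 [ 0.4711 -0.0919  0.062 ] [187 185 186]
118 [ 0.4713 -0.0941  0.0609] [186 183 184]
120 [ 0.4715 -0.0961  0.0624] [182 180 181]
122 [ 0.4717 -0.0984  0.0605] [180 177 179]
124 [ 0.4718 -0.1003  0.063 ] [159 157 158]
126 [ 0.4727 -0.1084  0.0082] [107 106 107]
128 [ 0.4729 -0.1107  0.0094] [94 93 94]
130 [ 0.4729 -0.1113  0.0247] [74 74 75]
132 [ 0.4729 -0.1112  0.0443] [92 91 93]
134 [ 0.473  -0.1123  0.0531] [148 148 150]
136 [ 0.4731 -0.1144  0.0539] [169 170 173]
138 [nan nan nan] [207 209 214]
140 [ 0.4733 -0.1168  0.067
[... 2319 characters left out ...]
 [ 0.4859 -0.2539  0.0597] [128 126 128]
250 [ 0.4861 -0.2559  0.0613] [128 126 127]
252 [ 0.4864 -0.2596  0.0599] [128 127 128]
254 [ 0.4867 -0.2627  0.0595] [128 126 127]
256 [ 0.487  -0.2654  0.0599] [128 126 128]
258 [ 0.4872 -0.2678  0.0606] [128 126 127]
260 [ 0.4875 -0.2711  0.0601] [128 126 127]
262 [ 0.4878 -0.2744  0.0595] [128 126 127]
264 [ 0.4881 -0.2779  0.0587] [128 126 127]
266 [ 0.4883 -0.2797  0.0606] [138 139 133]
268 [ 0.4924 -0.3238 -0.001 ] [158 163 144]
270 [ 0.4927 -0.3267 -0.    ] [158 163 143]
272 [ 0.493  -0.3303  0.    ] [158 162 143]
274 [ 0.4934 -0.3345 -0.0009] [157 162 142]
276 [ 0.4938 -0.3385 -0.0014] [146 151 133]
278 [ 0.494  -0.3412  0.    ] [108 112  98]
```

View pics/w1c.png

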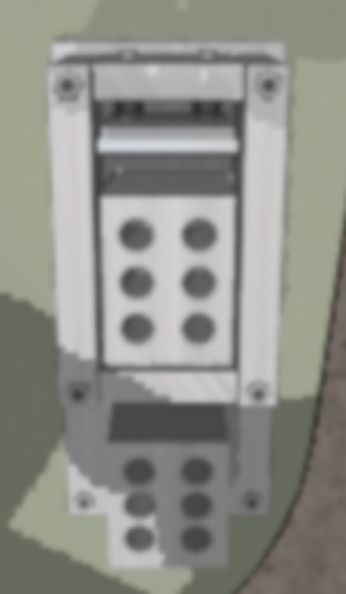

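```bash
python3 -c "
from h import *
plan([.467,.14,.25],12.6,9)"
```

```text
from [ 0.4756 -0.1499  0.2401] end [0.467 0.14  0.25 ]
[0.0322, 0.0019, -0.0011, -0.0, 0.0, -0.015]
[0.0321, 0.0024, -0.0011, -0.0, 0.0, -0.015]
[0.0321, 0.0028, -0.0011, -0.0, 0.0, -0.015]
[0.032, 0.0033, -0.0011, -0.0, 0.0, -0.014]
[0.032, 0.0038, -0.0011, -0.0, 0.0, -0.015]
[0.032, 0.0043, -0.0011, -0.0, 0.0, -0.014]
[0.0319, 0.0047, -0.0011, -0.0, 0.0, -0.015]
[0.0318, 0.0052, -0.0011, -0.0, 0.0, -0.014]
[0.0317, 0.0056, -0.0011, -0.001, 0.0, -0.015]
```

Call:
{"method": "step_arm", "body": {
  "rows": [
    [0.0322,0.0019,-0.0011,0,0,-0.015,0.085],
    [0.0321,0.0024,-0.0011,0,0,-0.015,0.085],
    [0.0321,0.0028,-0.0011,0,0,-0.015,0.085],
    [0.032,0.0033,-0.0011,0,0,-0.014,0.085],
    [0.032,0.0038,-0.0011,0,0,-0.015,0.085],
    [0.032,0.0043,-0.0011,0,0,-0.014,0.085],
    [0.0319,0.0047,-0.0011,0,0,-0.015,0.085],
    [0.0318,0.0052,-0.0011,0,0,-0.014,0.085],
    [0.0317,0.0056,-0.0011,0,0,-0.015,0.085],
    [0,0,0,0,0,0,0.085],
    [0,0,0,0,0,0,0.085],
    [0,0,0,0,0,0,0.085]
  ]
}}

```text
time_s: 2.45
tool_pos: [0.4675, 0.138, 0.2501]
ee_rot: [1.967, 2.449, -0.001]
contact_force: [-0.8, -0.7, -0.4]
width: 0.0851
```

Run:
```python
from h import *
from plant import bot
s=bot.state();print(s["tool_pos"],s["ee_rot"],s["time_s"])
z=snap("wrist","w2");W=cloud(z)
P=W.reshape(-1,3)
def sel(a,b): return P[(P[:,0]>.36)&(P[:,0]<.57)&(P[:,1]>.06)&(P[:,1]<.26)&(P[:,2]>a)&(P[:,2]<b)]
for a,b in [(.006,.09),(.064,.084)]:
    print(cv2.minAreaRect((sel(a,b)[:,:2]*1000).astype(np.float32)))
c=np.array([.4642,.157]);
Q=sel(.098,.13); L=(Q[:,:2]-c)@R2(12.5)
for y in [-.039,-.013,.013,.039]:
    k=abs(L[:,1]-y)<.01
    print(y,k.sum(),L[k].min(0),L[k].max(0),np.median(L[k],0),Q[k][:,2].max())
```

```text
[0.46753163 0.13796774 0.25006617] [ 1.96747074e+00  2.44892202e+00 -1.45305003e-03] 2.45
((463.1199645996094, 158.06715393066406), (88.11226654052734, 121.40335083007812), 12.509264945983887)
((463.9095153808594, 157.19537353515625), (77.63433074951172, 119.4709701538086), 12.616585731506348)
-0.039 354 [-0.01484018 -0.04229166] [ 0.01300001 -0.03357044] [-0.00093162 -0.03495277] 0.12089429629319087
-0.013 332 [-0.01446778 -0.01769625] [ 0.01256265 -0.00924886] [-0.00092468 -0.01127992] 0.12172585123956675
0.013 322 [-0.01408308  0.00881603] [0.0132186  0.01740679] [-0.00089254  0.01462013] 0.12110570770654766
0.039 284 [-0.0143288  0.0360607] [0.01255634 0.0440603 ] [-0.00090568  0.04056925] 0.12082058502664456
```

View pics/w2.png

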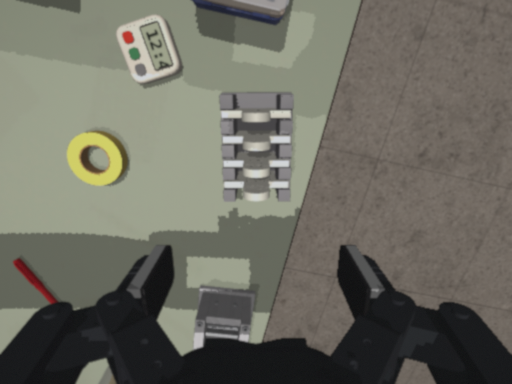

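Run:
```python
from h import *
z=load("scene0");W=cloud(z).reshape(-1,3)
m=(W[:,0]>.36)&(W[:,0]<.55)&(W[:,1]>.23)&(W[:,1]<.36)&(W[:,2]>.03)
for y in np.arange(.23,.36,.02):
    k=m&(abs(W[:,1]-y)<.01); print(round(y,2),k.sum(),W[k,2].max() if k.any() else 0, W[k,0].min() if k.any() else 0)
c=np.array([.4642,.157])
t=c+R2(12.5)@np.array([-.0009,.0401+.003]); print(t)
plan([t[0],t[1],.125],12.5,5)
```

```text
0.23 0 0 0
0.25 0 0 0
0.27 0 0 0
0.29 215 0.08126100399287273 0.3603108340552783
0.31 665 0.08192932453409868 0.3601127244878215
0.33 716 0.08219186335189216 0.3600566689081769
0.35 768 0.08166552657107051 0.3600713255528718
[0.45399279 0.19888356]
from [0.4676 0.1377 0.2501] end [0.454  0.1989 0.125 ]
[0.0125, -0.0, 0.025, -0.0, 0.0, -0.0]
[0.0126, -0.0, 0.025, -0.0, 0.0, -0.0]
[0.0125, -0.0, 0.025, -0.0, 0.0, -0.001]
[0.0126, -0.0, 0.025, -0.0, 0.0, -0.0]
[0.0125, -0.0, 0.025, -0.001, 0.001, -0.001]
```

Call:
{"method": "step_arm", "body": {
  "rows": [
    [0.0125,0,0.025,0,0,0,0.055],
    [0.0126,0,0.025,0,0,0,0.055],
    [0.0125,0,0.025,0,0,0,0.055],
    [0.0126,0,0.025,0,0,0,0.055],
    [0.0125,0,0.025,0,0,0,0.055],
    [0,0,0,0,0,0,0.055],
    [0,0,0,0,0,0,0.055],
    [0,0,0,0,0,0,0.055]
  ]
}}

```text
time_s: 3.17
tool_pos: [0.455, 0.1995, 0.1265]
ee_rot: [1.967, 2.448, 0.001]
contact_force: [-0.4, 0.4, -0.4]
width: 0.0548
```

Run:
```python
from h import *
z=snap("wrist","w3");z=snap("side","s3")
cv2.imwrite("pics/s3c.png",cv2.resize(z["p"][90:250,200:340,::-1],None,fx=3.5,fy=3.5,interpolation=cv2.INTER_CUBIC))
```

```text
(no output)
```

View pics/w3.png

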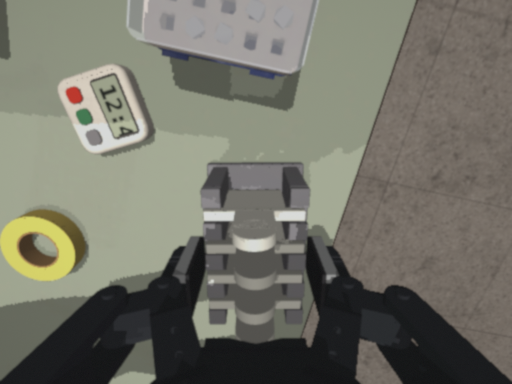

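View pics/s3c.png

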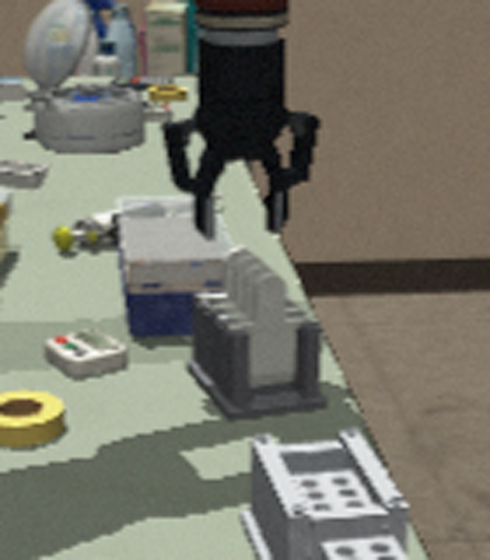

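Call:
{"method": "step_arm", "body": {
  "rows": [
    [-0.0005,-0.0005,0.02,0,0,0,0.055],
    [0,-0.0005,0.0205,0,0,0,0.055],
    [0,0,0,0,0,0,0.05],
    [0,0,0,0,0,0,0.02],
    [0,0,0,0,0,0,0.02],
    [0,0,0,0,0,0,0.015],
    [0,0,0,0,0,0,0.015],
    [0,0,0,0,0,0,0.015]
  ]
}}

```text
time_s: 3.93
tool_pos: [0.4544, 0.2002, 0.0867]
ee_rot: [1.964, 2.449, 0.004]
contact_force: [0.2, -0.9, 6.6]
width: 0.0264
```

Run:
```python
from h import *
from plant import bot
print(bot.state()["width"],bot.state()["contact_force"])
z=snap("wrist","w4");z=snap("side","s4")
cv2.imwrite("pics/s4c.png",cv2.resize(z["p"][90:250,200:340,::-1],None,fx=3.5,fy=3.5,interpolation=cv2.INTER_CUBIC))
```

```text
0.026360287206718278 [ 0.15568375 -0.93229969  6.56021951]
```

View pics/w4.png

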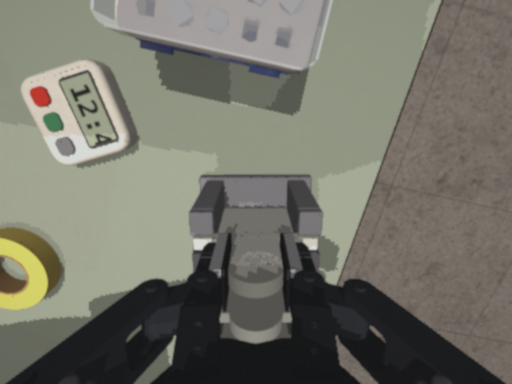

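View pics/s4c.png

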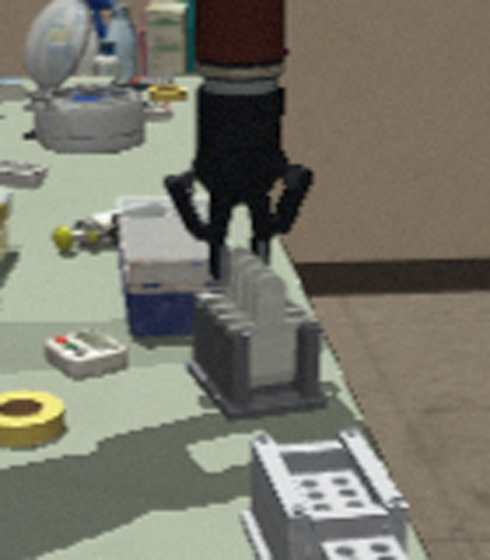

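Call:
{"method": "step_arm", "body": {
  "rows": [
    [0,0,-0.005,0,0,0,0.015],
    [0,0,-0.015,0,0,0,0.015],
    [0,0,-0.025,0,0,0,0.015],
    [0,0,-0.03,0,0,0,0.015],
    [0,0,-0.025,0,0,0,0.015],
    [0,0,-0.005,0,0,0,0.015],
    [0,0,0,0,0,0,0.015],
    [0,0,0,0,0,0,0.015]
  ]
}}

```text
time_s: 4.7
tool_pos: [0.4526, 0.1999, 0.1894]
ee_rot: [-1.965, -2.451, 0.0]
contact_force: [-0.0, 0.4, -0.6]
width: 0.0264
```

Run:
```python
from h import *
from plant import bot
s=bot.state();print(s["width"],s["contact_force"],s["tool_pos"],s["ee_rot"])
z=snap("wrist","w5");z=snap("side","s5")
cv2.imwrite("pics/s5c.png",cv2.resize(z["p"][70:250,200:340,::-1],None,fx=3.3,fy=3.3,interpolation=cv2.INTER_CUBIC))
z=snap("scene","c5")
cv2.imwrite("pics/c5c.png",cv2.resize(z["p"][90:290,100:300,::-1],None,fx=3,fy=3,interpolation=cv2.INTER_CUBIC))
```

```text
0.026422213680794452 [-0.04619846  0.43647383 -0.63712082] [0.4525664  0.19990649 0.18936981] [-1.96514468e+00 -2.45082107e+00  3.06795504e-04]
```

View pics/w5.png

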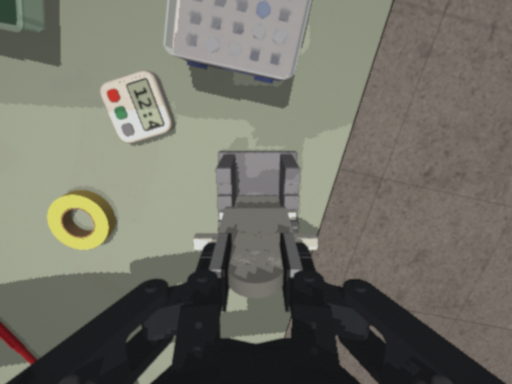

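View pics/s5c.png

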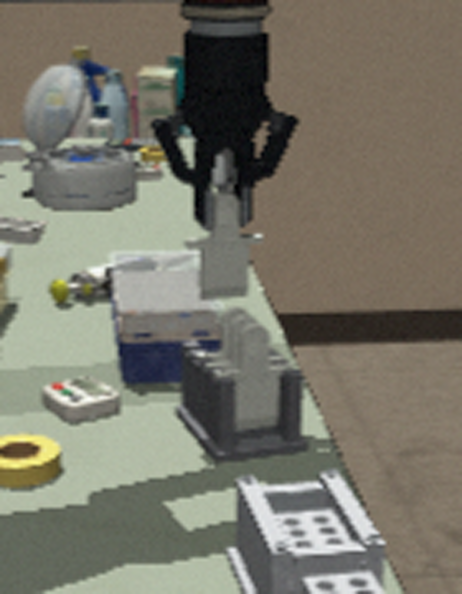

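View pics/c5c.png

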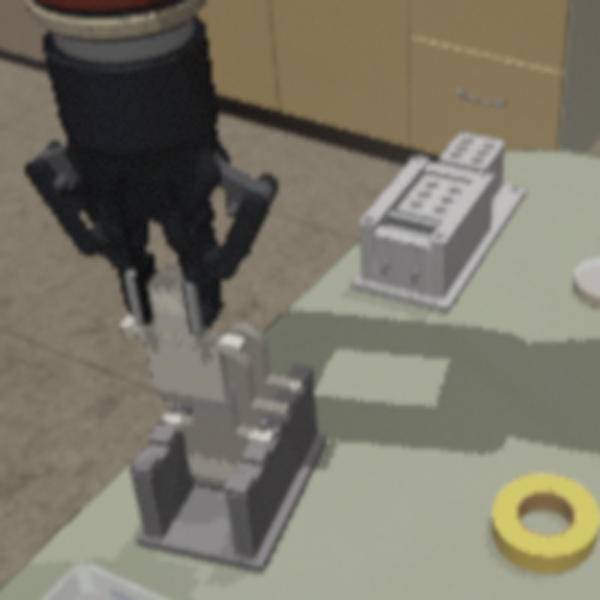

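```bash
cat >> h.py <<'E'
def held(z,u=(225,288),v=(205,260)):
    """spacer points in tool frame, front-face plane fit"""
    from plant import bot
    s=bot.state();R=Ro.from_rotvec(s["ee_rot"])
    T=R.inv().apply((cloud(z)-s["tool_pos"]).reshape(-1,3)).reshape(384,512,3)
    return T
E
python3 - <<'E'
from h import *
z=load("w5");T=held(z)
for v in range(200,300,4): print(v,*(T[v,u].round(4) for u in (245,265)))
for v in (243,246): print([ (u,T[v,u].round(3).tolist()) for u in (194,196,198,203,207,303,308,312,316,318)])
E
```

```text
200 [-0.0276 -0.0103  0.1446] [-0.0273  0.0111  0.1436]
204 [-0.0272 -0.0099  0.1318] [-0.0274  0.0107  0.1322]
208 [ 0.0003 -0.0071  0.0542] [0.0002 0.0077 0.0542]
212 [-0.0001 -0.0069  0.0476] [-0.0001  0.0074  0.0474]
216 [-0.0002 -0.0067  0.0406] [-0.      0.0072  0.0403]
220 [ 0.0004 -0.0065  0.0327] [0.0006 0.0069 0.0323]
224 [ 0.0004 -0.0063  0.0266] [0.0001 0.0067 0.0271]
228 [ 0.0007 -0.0061  0.0201] [0.     0.0065 0.0215]
232 [-0.0004 -0.006   0.0168] [0.0003 0.0063 0.0153]
236 [-0.0001 -0.0058  0.0111] [0.0004 0.0061 0.0102]
240 [ 0.0005 -0.0056  0.005 ] [0.0002 0.006  0.0055]
244 [-0.     -0.0055  0.0013] [-0.0002  0.0059  0.0016]
248 [ 0.0008 -0.0053 -0.0046] [ 0.0003  0.0057 -0.0036]
252 [ 0.0006 -0.0052 -0.0083] [ 0.0003  0.0055 -0.0079]
256 [ 0.0006 -0.0051 -0.0123] [-0.0001  0.0054 -0.0113]
260 [ 0.0004 -0.005  -0.0158] [-0.0003  0.0053 -0.0147]
264 [ 0.0007 -0.0048 -0.0198] [ 0.0001  0.0051 -0.0189]
268 [ 0.0005 -0.0047 -0.023 ] [-0.0001  0.005  -0.0222]
272 [ 0.0005 -0.0046 -0.0263] [-0.0003  0.0049 -0.0252]
276 [-0.0004 -0.0046 -0.0282] [ 0.0003  0.0048 -0.0292]
2
[... 208 characters left out ...]
.0047 -0.0341]
296 [-0.0074 -0.0045 -0.0336] [-0.007   0.0047 -0.0341]
[(194, [-0.002, -0.036, 0.007]), (196, [-0.002, -0.034, 0.007]), (198, [-0.003, -0.033, 0.008]), (203, [-0.003, -0.03, 0.007]), (207, [-0.003, -0.028, 0.009]), (303, [0.006, 0.025, -0.009]), (308, [-0.002, 0.031, 0.007]), (312, [-0.002, 0.034, 0.007]), (316, [-0.003, 0.036, 0.007]), (318, [-0.549, 0.279, 0.986])]
[(194, [-0.005, -0.036, 0.008]), (196, [-0.004, -0.035, 0.007]), (198, [-0.005, -0.034, 0.007]), (203, [-0.005, -0.031, 0.008]), (207, [0.007, -0.024, -0.013]), (303, [0.007, 0.025, -0.013]), (308, [-0.005, 0.031, 0.007]), (312, [-0.005, 0.034, 0.007]), (316, [-0.005, 0.036, 0.007]), (318, [-0.566, 0.281, 0.99])]
```

Run:
```python
from h import *
z=load("w1");W=cloud(z);P=W.reshape(-1,3)
c=np.array([.4794,-.186]);yaw=5.2
L=(P[:,:2]-c)@R2(yaw)
k=(P[:,2]>.066)&(P[:,2]<.074)&(L[:,1]>.0)&(L[:,1]<.06)
for sgn in (-1,1):
    q=L[k&(sgn*L[:,0]>.02)&(abs(L[:,0])<.05)]
    print(sgn,q[:,0].min(),q[:,0].max(),len(q))
    for y in (.005,.02,.035,.05):
        r=q[abs(q[:,1]-y)<.006]; print(y,r[:,0].min().round(4),r[:,0].max().round(4))
# block face
k=(abs(L[:,0])<.015)&(P[:,2]>.015)&(P[:,2]<.055)&(L[:,1]>.045)&(L[:,1]<.058); print("blockface",np.median(L[k,1]),k.sum())
k=(abs(L[:,0])<.015)&(P[:,2]>.0655)&(P[:,2]<.07)&(L[:,1]>.06)&(L[:,1]<.08); print("plate top",L[k,1].min(),L[k,1].max(),k.sum())
a=L[k&True]
p=c+R2(yaw)@np.array([0,.0565+.0038]);print(p)
plan([p[0],p[1],.2],yaw,11)
```

```text
-1 -0.039207773172824735 -0.024993733545834226 647
0.005 -0.0392 -0.025
0.02 -0.0386 -0.025
0.035 -0.0392 -0.0254
0.05 -0.0386 -0.0251
1 0.024806986766908182 0.038924055173529766 641
0.005 0.0248 0.0385
0.02 0.0252 0.0389
0.035 0.0249 0.0387
0.05 0.0249 0.0388
blockface 0.051805775732228304 149
plate top 0.068078728694974 0.07163919223633086 85
[ 0.47393486 -0.12594817]
from [0.4517 0.1996 0.1879] end [ 0.474 -0.126  0.2  ]
[-0.0293, -0.0045, -0.0011, -0.0, 0.0, 0.012]
[-0.0294, -0.0041, -0.0011, -0.0, 0.0, 0.012]
[-0.0294, -0.0037, -0.0011, -0.0, 0.0, 0.012]
[-0.0295, -0.0034, -0.0011, -0.0, 0.0, 0.012]
[-0.0295, -0.003, -0.0011, -0.0, 0.0, 0.011]
[-0.0296, -0.0027, -0.0011, -0.001, 0.0, 0.012]
[-0.0296, -0.0024, -0.0011, -0.0, 0.0, 0.011]
[-0.0296, -0.0021, -0.0011, -0.001, 0.0, 0.012]
[-0.0296, -0.0017, -0.001, -0.0, 0.0, 0.011]
[-0.0296, -0.0013, -0.0011, -0.001, 0.0, 0.012]
[-0.0297, -0.001, -0.001, -0.0, 0.0, 0.011]
```

Call:
{"method": "step_arm", "body": {
  "rows": [
    [0,0,-0.025,0,0,0,0.015],
    [-0.0293,-0.0045,-0.005,0,0,0.012,0.015],
    [-0.0294,-0.0041,0,0,0,0.012,0.015],
    [-0.0294,-0.0037,0,0,0,0.012,0.015],
    [-0.0295,-0.0034,0,0,0,0.012,0.015],
    [-0.0295,-0.003,0,0,0,0.011,0.015],
    [-0.0296,-0.0027,0,0,0,0.012,0.015],
    [-0.0296,-0.0024,0,0,0,0.011,0.015],
    [-0.0296,-0.0021,0,0,0,0.012,0.015],
    [-0.0296,-0.0017,0,0,0,0.011,0.015],
    [-0.0296,-0.0013,0,0,0,0.012,0.015],
    [-0.0297,-0.001,0.01,0,0,0.011,0.015],
    [0,0,0.03,0,0,0,0.015],
    [0,0,0.01,0,0,0,0.015],
    [0,0,0,0,0,0,0.015],
    [0,0,0,0,0,0,0.015]
  ]
}}

```text
time_s: 6.18
tool_pos: [0.4741, -0.1246, 0.1685]
ee_rot: [-2.115, -2.318, 0.002]
contact_force: [-0.1, -0.3, 0.4]
width: 0.0266
```

Run:
```python
from h import *
from plant import bot
s=bot.state();print(s["contact_force"],s["width"])
z=snap("wrist","w6");T=held(z)
for v in range(205,290,12): print(v,*(T[v,u].round(4) for u in (245,265)))
c=np.array([.4794,-.186]);yaw=5.2
print("tool in carrier",(s["tool_pos"][:2]-c)@R2(yaw))
p=c+R2(yaw)@np.array([0,.0565+.0038])
plan([p[0],p[1],.145],yaw,2)
```

```text
[-0.05127154 -0.26492555  0.44698142] 0.026569806759538763
205 [-0.0287 -0.0125  0.1366] [-0.0284  0.0081  0.1359]
217 [ 0.0008 -0.0086  0.0401] [0.0004 0.0051 0.0409]
229 [ 0.0001 -0.008   0.0233] [0.0003 0.0045 0.0228]
241 [ 0.0007 -0.0074  0.0066] [0.0007 0.0041 0.0066]
253 [ 0.0002 -0.007  -0.0056] [ 0.0005  0.0037 -0.0061]
265 [ 0.0007 -0.0065 -0.0177] [-0.0003  0.0034 -0.0161]
277 [ 0.     -0.0062 -0.0265] [ 0.0006  0.0031 -0.0273]
289 [-0.0036 -0.0061 -0.0304] [-0.0035  0.003  -0.0306]
tool in carrier [0.00027004 0.06162925]
from [ 0.4751 -0.1248  0.1698] end [ 0.474  -0.1259  0.145 ]
[-0.0005, -0.0006, 0.0124, -0.0, -0.0, 0.001]
[-0.0005, -0.0006, 0.0124, -0.001, -0.001, 0.0]
```

View pics/w6.png

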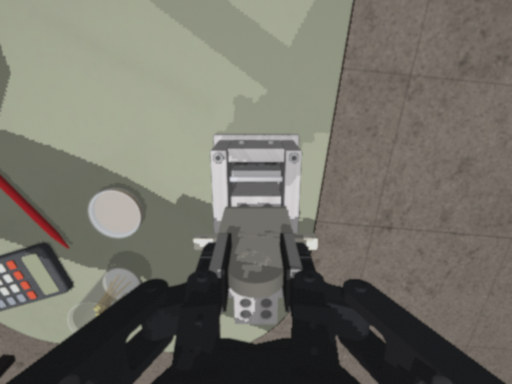

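Call:
{"method": "step_arm", "body": {
  "rows": [
    [-0.0005,-0.0005,0.0124,0,0,0.001,0.015],
    [-0.0007,-0.0004,0.0124,0,0,0,0.015],
    [0,0,0,0,0,0,0.015],
    [0,0,0,0,0,0,0.015]
  ]
}}

```text
time_s: 6.57
tool_pos: [0.4747, -0.1263, 0.1458]
ee_rot: [2.118, 2.32, 0.0]
contact_force: [-0.1, 0.4, -0.5]
width: 0.0262
```

Run:
```python
from h import *
from plant import bot
c=np.array([.4794,-.186]);yaw=5.2
s=bot.state();print(s["contact_force"],s["tool_pos"],"tool in carrier",(s["tool_pos"][:2]-c)@R2(yaw))
z=snap("wrist","w7");W=cloud(z)
s=bot.state();print(s["contact_force"],s["tool_pos"],"tool in carrier",(s["tool_pos"][:2]-c)@R2(yaw))
L=np.dstack([(W[...,:2]-c)@R2(yaw),W[...,2]])
for v in range(195,300,5): print(v,*(L[v,u].round(4) for u in (245,265)))
z=snap("side","s7")
cv2.imwrite("pics/s7c.png",cv2.resize(z["p"][110:290,220:360,::-1],None,fx=3.3,fy=3.3,interpolation=cv2.INTER_CUBIC))
```

```text
[-0.09511304  0.42546877 -0.46844639] [ 0.47467088 -0.12628796  0.14579298] tool in carrier [0.0007022 0.0598949]
[-0.76954068  0.22182077 -0.1931165 ] [ 0.47511729 -0.12658746  0.14632045] tool in carrier [0.00111963 0.05955618]
195 [-0.0093  0.0516  0.0382] [0.009  0.0522 0.0399]
200 [-0.0089  0.0514  0.0507] [0.0086 0.052  0.0522]
205 [-0.0086  0.0505  0.0602] [0.0085 0.05   0.059 ]
210 [-0.0073  0.0598  0.0936] [0.0072 0.0599 0.0936]
215 [-0.007   0.0599  0.1027] [0.007  0.0599 0.1027]
220 [-0.0067  0.0597  0.1107] [0.0067 0.0592 0.1095]
225 [-0.0065  0.0596  0.118 ] [0.0065 0.0597 0.1182]
230 [-0.0062  0.0598  0.1256] [0.0062 0.0596 0.1252]
235 [-0.006   0.0604  0.1334] [0.006  0.0597 0.1322]
240 [-0.0058  0.0599  0.1387] [0.0058 0.0604 0.1395]
245 [-0.0056  0.0604  0.1453] [0.0056 0.0605 0.1455]
250 [-0.0054  0.0605  0.1508] [0.0055 0.0599 0.1498]
255 [-0.0053  0.0599  0.1549] [0.0053 0.0594 0.154 ]
260 [-0.0051  0.0595  0.1591] [0.0051 0.0603 0.1603]
265 [-0.005   0.0596  0.1637] [0.005  0.0603 0.1648]
270 [-0.0048  0.0599  0.1685] [0.0048 0.0604 0.1691]
275 [-0.0047  0.0595  0.1719] [0.0047 0.0602 0.1729]
280 [-0.0045  0.0602  0.1766] [0.0046 0.0602 0.1766]
285 [-0.0045  0.0591  0.1788] [0.0045 0.0593 0.1791]
290 [-0.0045  0.0555  0.1776] [0.0046 0.0559 0.1781]
295 [-0.0045  0.0538  0.1789] [0.0047 0.0526 0.1774]
```

View pics/w7.png

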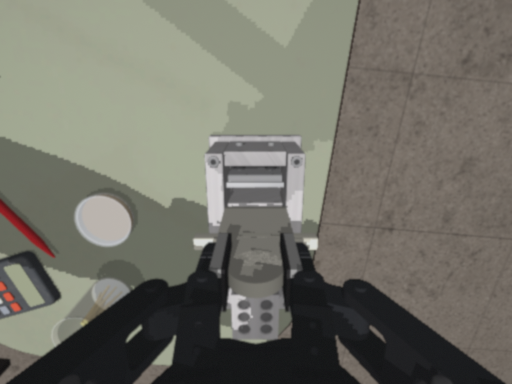

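View pics/s7c.png

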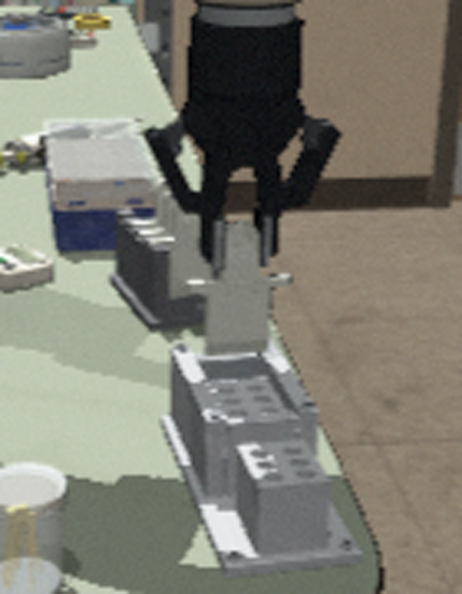

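Call:
{"method": "step_arm", "body": {
  "rows": [
    [0.0008,0,0.012,0,0,0,0.015],
    [0,0,0.015,0,0,0,0.015],
    [0,0,0.015,0,0,0,0.015],
    [0,0,0.008,0,0,0,0.015],
    [0,0,0.004,0,0,0,0.015],
    [0,0,0,0,0,0,0.015]
  ]
}}

```text
time_s: 7.17
tool_pos: [0.4735, -0.1258, 0.0898]
ee_rot: [-2.118, -2.318, 0.001]
contact_force: [-0.4, 0.4, -0.4]
width: 0.026
```

Call:
{"method": "step_arm", "body": {
  "rows": [
    [0,0,0.002,0,0,0,0.015],
    [0,0,0.002,0,0,0,0.015],
    [0,0,0,0,0,0,0.015]
  ]
}}

```text
time_s: 7.42
tool_pos: [0.4746, -0.1263, 0.0872]
ee_rot: [2.119, 2.319, 0.0]
contact_force: [0.7, -0.2, -0.5]
width: 0.0263
```

Run:
```python
from h import *
from plant import bot
c=np.array([.4794,-.186]);yaw=5.2
s=bot.state();print(s["contact_force"],s["tool_pos"],"tool in carrier",(s["tool_pos"][:2]-c)@R2(yaw))
z=snap("wrist","w8");W=cloud(z)
L=np.dstack([(W[...,:2]-c)@R2(yaw),W[...,2]])
for v in range(195,310,6): print(v,*(L[v,u].round(4) for u in (245,265)))
for u in (194,197,200,312,315,318): print([L[v,u].round(4).tolist() for v in (242,246)])
```

```text
[ 0.73940047 -0.20936611 -0.47426713] [ 0.47456076 -0.12625601  0.08720825] tool in carrier [0.00059542 0.0599367 ]
195 [-0.0069  0.0752  0.0453] [0.0067 0.0751 0.0451]
201 [-0.0066  0.0741  0.0538] [0.0065 0.0736 0.0524]
207 [-0.0066  0.0704  0.055 ] [0.0065 0.0698 0.0535]
213 [-0.0062  0.0715  0.0675] [0.006  0.0711 0.0664]
219 [-0.0068  0.0607  0.0525] [0.0066 0.0601 0.0511]
225 [-0.0066  0.0603  0.0608] [0.0063 0.0603 0.0608]
231 [-0.0062  0.0608  0.0702] [0.0061 0.0594 0.0675]
237 [-0.006   0.0599  0.0763] [0.0058 0.06   0.0765]
243 [-0.0058  0.0601  0.0838] [0.0056 0.06   0.0837]
249 [-0.0056  0.0595  0.0894] [0.0054 0.0602 0.0907]
255 [-0.0053  0.0603  0.0968] [0.0052 0.0601 0.0965]
261 [-0.0051  0.0608  0.1033] [0.005  0.06   0.1021]
267 [-0.005   0.0601  0.1076] [0.0048 0.0597 0.1069]
273 [-0.0048  0.06    0.1123] [0.0047 0.0594 0.1115]
279 [-0.0046  0.0604  0.1175] [0.0045 0.0598 0.1167]
285 [-0.0045  0.0596  0.1208] [0.0044 0.0589 0.1198]
291 [-0.0046  0.056   0.1203] [0.0045 0.0556 0.1198]
297 [-0.0047  0.0523  0.1198] [0.0045 0.0527 0.1203]
303 [-0.0074 -0.0019  0.0595] [ 0.007  -0.0015  0.06  ]
309 [-0.0074 -0.0071  0.0596] [ 0.007  -0.0065  0.0602]
[[-0.0359, 0.0579, 0.0786], [-0.0361, 0.0554, 0.0788]]
[[-0.0343, 0.0577, 0.0782], [-0.0344, 0.0551, 0.0784]]
[[-0.0323, 0.0583, 0.0793], [-0.0326, 0.0552, 0.0786]]
[[0.0335, 0.0576, 0.0783], [0.0333, 0.0557, 0.0795]]
[[0.0352, 0.0577, 0.0783], [0.035, 0.0558, 0.0798]]
[[0.0565, 0.0134, -0.0016], [0.0568, 0.0092, -0.0017]]
```

View pics/w8.png

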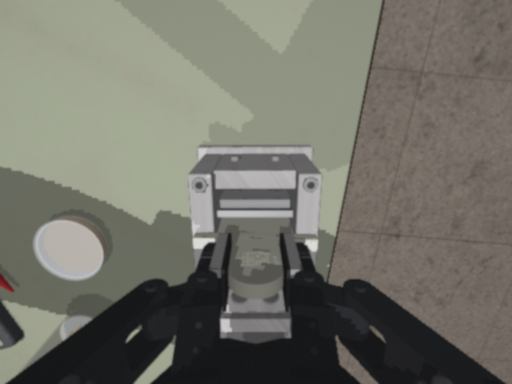

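Call:
{"method": "step_arm", "body": {
  "rows": [
    [0,0,0.001,0,0,0,0.015],
    [0,0,0.001,0,0,0,0.015],
    [0,0,0,0,0,0,0.03],
    [0,0,0,0,0,0,0.05],
    [0,0,0,0,0,0,0.055],
    [0,0,0,0,0,0,0.055],
    [0,0,-0.01,0,0,0,0.055],
    [0,0,-0.03,0,0,0,0.055],
    [0,0,-0.03,0,0,0,0.055],
    [0,0,0,0,0,0,0.055]
  ]
}}

```text
time_s: 8.3
tool_pos: [0.478, -0.1278, 0.1619]
ee_rot: [2.113, 2.312, 0.005]
contact_force: [1.1, -0.8, 1.3]
width: 0.0552
```

Run:
```python
from h import *
from plant import bot
c=np.array([.4794,-.186]);yaw=5.2
z=snap("wrist","w9");W=cloud(z)
L=np.dstack([(W[...,:2]-c)@R2(yaw),W[...,2]])
P=L.reshape(-1,3);k=(abs(P[:,0])<.01)&(P[:,2]>.09)&(P[:,2]<.13)&(P[:,1]>.03)&(P[:,1]<.08)
q=P[k];print(k.sum(),q.min(0),q.max(0))
for h in (.095,.1,.105,.11,.115): print(h,np.median(q[abs(q[:,2]-h)<.003][:,1]))
k=(abs(P[:,0])<.016)&(P[:,2]>.063)&(P[:,2]<.072)&(P[:,1]>.0605)&(P[:,1]<.08);print("plate",P[k][:,1].min(),P[k][:,1].max())
plan([.4605-.0075*np.sin(np.radians(12.5)),.1696+.0075*np.cos(np.radians(12.5)),.145],12.5,10)
```

```text
688 [-0.00998792  0.05170814  0.09029061] [0.00999548 0.06062786 0.12108449]
0.095 0.060062801082094164
0.1 0.0599056361363693
0.105 0.0598772716978362
0.11 0.059994440906563154
0.115 0.05941605770580371
plate 0.06053410659909541 0.07244990521877819
from [ 0.477  -0.1273  0.1595] end [0.4589 0.1769 0.145 ]
[0.0305, 0.0009, 0.0013, 0.001, 0.0, -0.013]
[0.0305, 0.0013, 0.0013, 0.001, 0.0, -0.013]
[0.0304, 0.0017, 0.0013, 0.001, 0.001, -0.013]
[0.0304, 0.0021, 0.0014, 0.001, 0.0, -0.013]
[0.0304, 0.0025, 0.0014, 0.0, 0.001, -0.013]
[0.0303, 0.0029, 0.0014, 0.001, 0.0, -0.013]
[0.0303, 0.0033, 0.0014, 0.0, 0.001, -0.013]
[0.0303, 0.0037, 0.0014, 0.001, 0.0, -0.012]
[0.0302, 0.0041, 0.0014, 0.0, 0.001, -0.013]
[0.0301, 0.0045, 0.0015, 0.001, 0.0, -0.012]
```

View pics/w9.png

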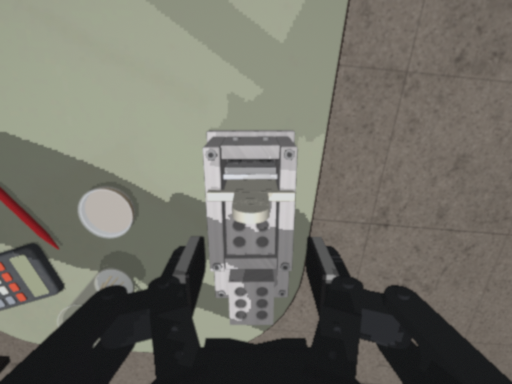

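Call:
{"method": "step_arm", "body": {
  "rows": [
    [0.0305,0.0009,0.001,0,0,-0.013,0.055],
    [0.0305,0.0013,0.001,0,0,-0.013,0.055],
    [0.0304,0.0017,0.001,0,0,-0.013,0.055],
    [0.0304,0.0021,0.001,0,0,-0.013,0.055],
    [0.0304,0.0025,0.001,0,0,-0.013,0.055],
    [0.0303,0.0029,0.001,0,0,-0.013,0.055],
    [0.0303,0.0033,0.001,0,0,-0.013,0.055],
    [0.0303,0.0037,0.001,0,0,-0.012,0.055],
    [0.0302,0.0041,0.001,0,0,-0.013,0.055],
    [0.0301,0.0045,0.001,0,0,-0.012,0.055],
    [0,0,0,0,0,0,0.055],
    [0,0,0,0,0,0,0.055],
    [0,0,0,0,0,0,0.055]
  ]
}}

```text
time_s: 9.43
tool_pos: [0.4557, 0.1778, 0.1444]
ee_rot: [-1.965, -2.45, 0.002]
contact_force: [-0.6, 0.2, 0.1]
width: 0.0551
```

Run:
```python
from h import *
from plant import bot
z=snap("wrist","w10");T=held(z);W=cloud(z)
s=bot.state();print(s["tool_pos"],s["ee_rot"])
c=np.array([.4642,.157]);L=(W[...,:2]-c)@R2(12.5)
k=(W[...,2]>.092)&(W[...,2]<.13)&(abs(L[...,1]-.013)<.01)&(abs(L[...,0])<.02)
print(k.sum(),T[k].min(0),T[k].max(0),L[k].min(0),L[k].max(0))
plan([.4605-.0075*np.sin(np.radians(12.5)),.1696+.0075*np.cos(np.radians(12.5)),.086],12.5,4)
```

```text
[0.45594783 0.17734763 0.14461908] [-1.96700268e+00 -2.44933346e+00  1.48725200e-03]
1057 [-0.0127818  -0.01088765  0.02356166] [-0.00340998  0.0169841   0.05259157] [-0.01458097  0.00885438] [0.01329484 0.0182315 ]
from [0.4559 0.1773 0.1446] end [0.4589 0.1769 0.086 ]
[-0.0003, 0.0007, 0.0147, -0.0, 0.0, -0.0]
[-0.0002, 0.0007, 0.0146, -0.0, 0.0, -0.0]
[-0.0003, 0.0007, 0.0147, -0.0, 0.0, -0.0]
[-0.0002, 0.0007, 0.0146, -0.001, 0.0, -0.001]
```

View pics/w10.png

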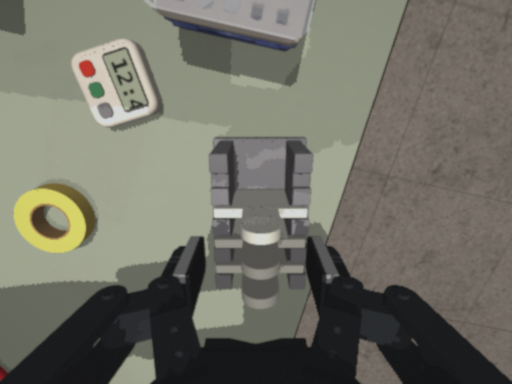

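Call:
{"method": "step_arm", "body": {
  "rows": [
    [0,0.0015,0.015,0,0,0,0.055],
    [0,0.0015,0.02,0,0,0,0.055],
    [0,0,0.015,0,0,0,0.055],
    [0,0,0.0075,0,0,0,0.055],
    [0,0,0,0,0,0,0.05],
    [0,0,0,0,0,0,0.02],
    [0,0,0,0,0,0,0.02],
    [0,0,0,0,0,0,0.015],
    [0,0,0,0,0,0,0.015],
    [0,0,0,0,0,0,0.015]
  ]
}}

```text
time_s: 10.32
tool_pos: [0.4601, 0.1789, 0.0887]
ee_rot: [1.965, 2.449, 0.003]
contact_force: [-0.0, -0.1, 4.4]
width: 0.0269
```

Run:
```python
from h import *
z=snap("wrist","w11");T=held(z)
for v in range(200,300,8): print(v,*(T[v,u].round(4) for u in (245,265)))
```

```text
200 [-0.0026 -0.0091  0.0797] [-0.0024  0.0073  0.0793]
208 [-0.0092 -0.0091  0.0786] [-0.0093  0.0074  0.0787]
216 [-0.0049 -0.0082  0.0527] [-0.005   0.0065  0.0529]
224 [-0.0046 -0.0077  0.0384] [-0.0046  0.006   0.0384]
232 [-0.0044 -0.0073  0.026 ] [-0.0046  0.0057  0.0264]
240 [-0.0048 -0.007   0.0161] [-0.0047  0.0053  0.0159]
248 [-0.0045 -0.0066  0.0061] [-0.005   0.0051  0.0068]
256 [-0.0048 -0.0063 -0.0021] [-0.0045  0.0048 -0.0026]
264 [-0.0047 -0.006  -0.0102] [-0.0048  0.0045 -0.01  ]
272 [-0.0048 -0.0058 -0.0172] [-0.0051  0.0043 -0.0168]
280 [-0.0043 -0.0056 -0.0245] [-0.0043  0.0041 -0.0244]
288 [-0.0044 -0.0054 -0.0303] [-0.004   0.0039 -0.0308]
296 [-0.0096 -0.0055 -0.0294] [-0.0093  0.004  -0.0297]
```

View pics/w11.png

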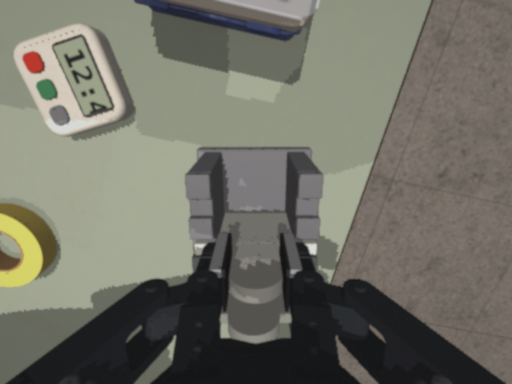

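Call:
{"method": "step_arm", "body": {
  "rows": [
    [0,0,-0.005,0,0,0,0.015],
    [0,0,-0.01,0,0,0,0.015],
    [0,0,-0.02,0,0,0,0.015],
    [0,0,-0.025,0,0,0,0.015],
    [0,0,-0.025,0,0,0,0.015],
    [0,0,-0.02,0,0,0,0.015],
    [0,0,-0.015,0,0,0,0.015],
    [0,0,0,0,0,0,0.015],
    [0,0,0,0,0,0,0.015]
  ]
}}

```text
time_s: 11.12
tool_pos: [0.4596, 0.179, 0.2085]
ee_rot: [1.966, 2.449, 0.003]
contact_force: [0.5, 0.1, -0.9]
width: 0.0264
```

Run:
```python
from h import *
z=snap("wrist","w12");T=held(z)
for v in range(200,300,8): print(v,*(T[v,u].round(4) for u in (245,265)))
c=np.array([.4794,-.186]);yaw=5.2
p=c+R2(yaw)@np.array([0,.0642+.0086]);print(p)
plan([p[0],p[1],.2],yaw,11)
```

```text
200 [-0.0325 -0.0109  0.1574] [-0.0322  0.0114  0.1566]
208 [-0.0326 -0.0102  0.1342] [-0.0322  0.0106  0.1333]
216 [-0.0049 -0.0072  0.0512] [-0.0044  0.0075  0.0502]
224 [-0.0045 -0.0067  0.0369] [-0.0045  0.007   0.0368]
232 [-0.0044 -0.0064  0.0248] [-0.0043  0.0066  0.0246]
240 [-0.0048 -0.0061  0.0148] [-0.0048  0.0063  0.0148]
248 [-0.0047 -0.0057  0.005 ] [-0.0046  0.0059  0.0049]
256 [-0.0048 -0.0055 -0.0034] [-0.0054  0.0057 -0.0026]
264 [-0.0041 -0.0052 -0.0124] [-0.0044  0.0053 -0.012 ]
272 [-0.0043 -0.005  -0.0193] [-0.0049  0.0051 -0.0185]
280 [-0.0043 -0.0048 -0.0258] [-0.0048  0.0049 -0.0251]
288 [-0.005  -0.0046 -0.0309] [-0.0041  0.0047 -0.032 ]
296 [-0.009  -0.0046 -0.0315] [-0.0093  0.0047 -0.0311]
[ 0.47280195 -0.11349962]
from [0.4587 0.1788 0.2071] end [ 0.4728 -0.1135  0.2   ]
[-0.0262, -0.0045, 0.0006, -0.0, -0.0, 0.012]
[-0.0263, -0.0042, 0.0006, -0.0, -0.0, 0.012]
[-0.0263, -0.0039, 0.0007, -0.0, -0.0, 0.011]
[-0.0264, -0.0036, 0.0006, -0.0, -0.0, 0.012]
[-0.0264, -0.0032, 0.0007, -0.0, -0.0, 0.011]
[-0.0264, -0.003, 0.0006, -0.0, -0.0, 0.012]
[-0.0265, -0.0026, 0.0007, -0.0, -0.0, 0.011]
[-0.0265, -0.0024, 0.0006, -0.0, -0.0, 0.012]
[-0.0265, -0.002, 0.0007, -0.0, -0.0, 0.011]
[-0.0265, -0.0018, 0.0006, -0.0, -0.0, 0.012]
[-0.0266, -0.0014, 0.0007, -0.0, -0.0, 0.011]
```

View pics/w12.png

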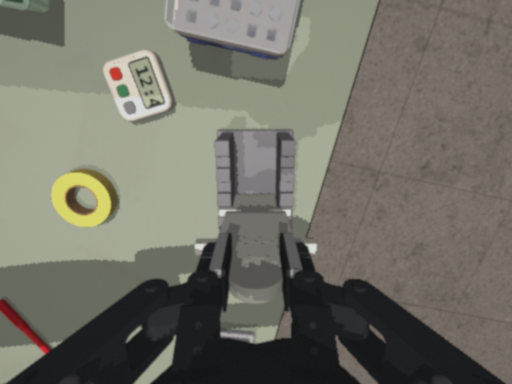

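Call:
{"method": "step_arm", "body": {
  "rows": [
    [-0.0262,-0.0045,-0.005,0,0,0.012,0.015],
    [-0.0263,-0.0042,0,0,0,0.012,0.015],
    [-0.0263,-0.0039,0,0,0,0.011,0.015],
    [-0.0264,-0.0036,0,0,0,0.012,0.015],
    [-0.0264,-0.0032,0,0,0,0.011,0.015],
    [-0.0264,-0.003,0,0,0,0.012,0.015],
    [-0.0265,-0.0026,0,0,0,0.011,0.015],
    [-0.0265,-0.0024,0,0,0,0.012,0.015],
    [-0.0265,-0.002,0,0,0,0.011,0.015],
    [-0.0265,-0.0018,0,0,0,0.012,0.015],
    [-0.0266,-0.0014,0,0,0,0.011,0.015],
    [0,0,0,0,0,0,0.015],
    [0,0,0,0,0,0,0.015],
    [0,0,0,0,0,0,0.015]
  ]
}}

```text
time_s: 12.33
tool_pos: [0.4723, -0.1129, 0.211]
ee_rot: [-2.117, -2.318, 0.001]
contact_force: [-0.2, 0.1, -1.0]
width: 0.0263
```

```bash
cat >> h.py <<'E'
def chk(name):
    from plant import bot
    c=np.array([.4794,-.186]);yaw=5.2
    s=bot.state();print(s["contact_force"].round(1),s["tool_pos"].round(4),"tool in carrier",((s["tool_pos"][:2]-c)@R2(yaw)).round(4),"w",s["width"])
    z=snap("wrist",name);W=cloud(z)
    L=np.dstack([(W[...,:2]-c)@R2(yaw),W[...,2]])
    for v in range(200,320,6): print(v,*(L[v,u].round(4) for u in (245,265)))
    return L
E
python3 - <<'E'
from h import *
L=chk("w13")
c=np.array([.4794,-.186]);yaw=5.2
p=c+R2(yaw)@np.array([0,.0642+.0086])
plan([p[0],p[1],.15],yaw,3)
E
```

```text
[-0.2  0.1 -1. ] [ 0.4723 -0.1129  0.211 ] tool in carrier [-0.0004  0.0734] w 0.026333314706133485
200 [-0.0108  0.0599  0.1021] [0.0078 0.0593 0.1006]
206 [-0.0104  0.0591  0.1151] [0.0073 0.0599 0.1171]
212 [-0.009   0.0677  0.1489] [0.0063 0.0681 0.1498]
218 [-0.0085  0.0689  0.1628] [0.0059 0.0689 0.1627]
224 [-0.0082  0.0685  0.1719] [0.0056 0.0688 0.1725]
230 [-0.0078  0.0691  0.1822] [0.0054 0.0684 0.1809]
236 [-0.0076  0.0684  0.1894] [0.0051 0.0691 0.1907]
242 [-0.0072  0.0692  0.1985] [0.0049 0.0689 0.198 ]
248 [-0.007   0.0688  0.2049] [0.0046 0.069  0.2053]
254 [-0.0067  0.069   0.2119] [0.0045 0.0687 0.2114]
260 [-0.0065  0.0692  0.2182] [0.0043 0.0687 0.2174]
266 [-0.0063  0.0685  0.2228] [0.0041 0.0693 0.224 ]
272 [-0.0062  0.0681  0.2277] [0.004  0.0684 0.228 ]
278 [-0.0059  0.069   0.2339] [0.0038 0.0693 0.2342]
284 [-0.0057  0.0691  0.2387] [0.0037 0.0688 0.2382]
290 [-0.0057  0.0675  0.241 ] [0.0036 0.0675 0.241 ]
296 [-0.0057  0.0648  0.2418] [0.0036 0.0644 0.2413]
302 [-0.0058  0.0608  0.241 ] [0.0037 0.0611 0.2414]
308 [-0.017  -0.1505  0.0009] [ 0.0129 -0.1511  0.0002]
314 [-1.720e-02 -1.622e-01  1.000e-04] [ 0.0131 -0.1633 -0.0012]
from [ 0.4725 -0.1126  0.2113] end [ 0.4728 -0.1135  0.15  ]
[-0.0003, 0.0001, 0.0204, -0.001, -0.001, 0.0]
[-0.0003, 0.0001, 0.0205, -0.0, -0.0, 0.0]
[-0.0004, 0.0001, 0.0204, -0.001, -0.001, 0.001]
```

View pics/w13.png

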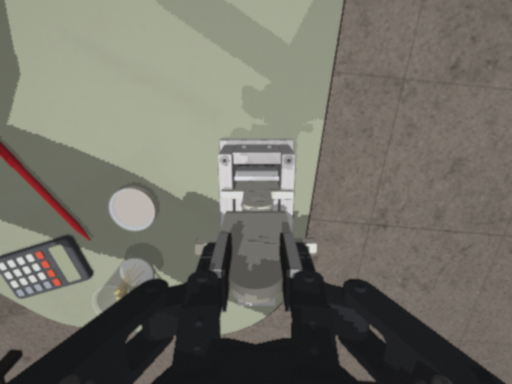

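Call:
{"method": "step_arm", "body": {
  "rows": [
    [-0.0003,0.0005,0.0204,0,0,0,0.015],
    [0,0.0005,0.0205,0,0,0,0.015],
    [0,0,0.0204,0,0,0,0.015],
    [0,0,0,0,0,0,0.015],
    [0,0,0,0,0,0,0.015]
  ]
}}

```text
time_s: 12.8
tool_pos: [0.4731, -0.1123, 0.1501]
ee_rot: [-2.114, -2.319, 0.002]
contact_force: [1.1, -0.7, -0.6]
width: 0.0262
```

Run:
```python
from h import *
L=chk("w14")
z=load("w14")
for v in (244,247): print([(u,L[v,u].round(4).tolist()) for u in (196,198,200,310,313,315)])
P=L.reshape(-1,3)
k=(P[:,2]>.066)&(P[:,2]<.074)&(P[:,1]>.065)&(P[:,1]<.08)
for sg in (-1,1):
    q=P[k&(sg*P[:,0]>.022)&(abs(P[:,0])<.045)];print(sg,q[:,0].min(),q[:,0].max())
cv2.imwrite("pics/w14c.png",cv2.resize(z["p"][120:320,170:340,::-1],None,fx=3,fy=3,interpolation=cv2.INTER_CUBIC))
```

```text
[ 1.1 -0.7 -0.6] [ 0.4731 -0.1123  0.1501] tool in carrier [0.0004 0.074 ] w 0.026186786623606493
200 [-0.0089  0.07    0.0667] [0.0078 0.07   0.0666]
206 [-0.0094  0.0603  0.0558] [0.0082 0.0597 0.0543]
212 [-0.0082  0.0679  0.0871] [0.0072 0.0684 0.0882]
218 [-0.0077  0.0691  0.1011] [0.0068 0.0694 0.1017]
224 [-0.0073  0.0691  0.1111] [0.0065 0.0696 0.1122]
230 [-0.007   0.0693  0.1207] [0.0062 0.0695 0.1211]
236 [-0.0066  0.0694  0.1293] [0.006  0.0692 0.1289]
242 [-0.0064  0.069   0.1364] [0.0057 0.0697 0.1375]
248 [-0.0061  0.0695  0.1442] [0.0056 0.0693 0.1439]
254 [-0.0059  0.0691  0.1501] [0.0054 0.0688 0.1496]
260 [-0.0056  0.0701  0.158 ] [0.0052 0.0701 0.1578]
266 [-0.0054  0.0698  0.1631] [0.0051 0.069  0.1618]
272 [-0.0052  0.0696  0.1681] [0.0049 0.0692 0.1675]
278 [-0.005   0.0692  0.1725] [0.0047 0.0695 0.1728]
284 [-0.0048  0.0697  0.1778] [0.0046 0.07   0.1782]
290 [-0.0047  0.0686  0.1808] [0.0045 0.0688 0.181 ]
296 [-0.0048  0.065   0.1804] [0.0046 0.0652 0.1807]
302 [-0.0048  0.0613  0.1801] [0.0046 0.0615 0.1802]
308 [-0.0103 -0.046   0.0601] [ 0.0094 -0.0458  0.0603]
314 [-0.0107 -0.0594  0.0533] [ 0.0097 -0.059   0.0537]
[(196, [-0.0355, 0.0693, 0.1395]), (198, [-0.0344, 0.0693, 0.1394]), (200, [-0.0333, 0.0689, 0.1387]), (310, [0.0328, 0.0689, 0.1383]), (313, [0.0345, 0.069, 0.1386]), (315, [0.0357, 0.0692, 0.1388])]
[(196, [-0.0357, 0.0672, 0.1392]), (198, [-0.0344, 0.0674, 0.1397]), (200, [-0.0334, 0.067, 0.1389]), (310, [0.0325, 0.0679, 0.1402]), (313, [0.0346, 0.0671, 0.1387]), (315, [0.0358, 0.0672, 0.1388])]
-1 -0.03921620127828474 -0.022192199935975414
1 0.022620196441503256 0.03869548958526068
```

View pics/w14c.png

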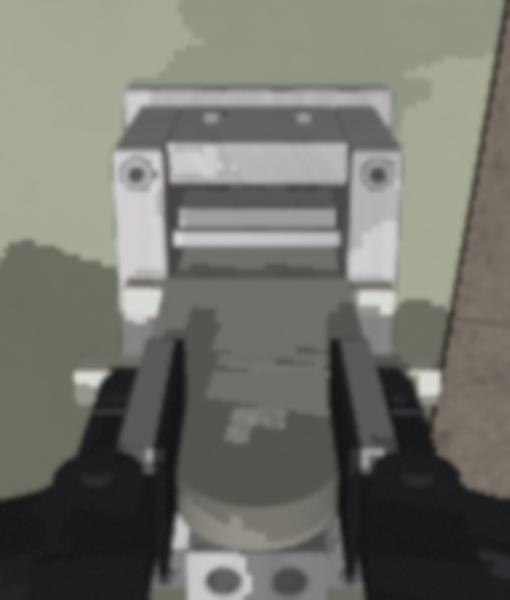

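Call:
{"method": "step_arm", "body": {
  "rows": [
    [-0.001,0,0.007,0,0,0,0.015],
    [0,0,0.008,0,0,0,0.015],
    [0,0,0.008,0,0,0,0.015],
    [0,0,0.004,0,0,0,0.015],
    [0,0,0,0,0,0,0.015]
  ]
}}

```text
time_s: 13.27
tool_pos: [0.4735, -0.1143, 0.123]
ee_rot: [-2.117, -2.319, 0.001]
contact_force: [0.2, -0.1, -1.6]
width: 0.0265
```

Run:
```python
from h import *
L=chk("w15")
```

```text
[ 0.2 -0.1 -1.6] [ 0.4735 -0.1143  0.123 ] tool in carrier [0.0007 0.0719] w 0.02646187872281543
200 [-0.008   0.0735  0.0545] [0.0076 0.0733 0.0538]
206 [-0.0078  0.0717  0.0625] [0.0074 0.0713 0.0614]
212 [-0.0076  0.0691  0.0679] [0.0072 0.069  0.0677]
218 [-0.0074  0.0675  0.0751] [0.007  0.0672 0.0743]
224 [-0.007   0.0675  0.0851] [0.0067 0.0673 0.0847]
230 [-0.0066  0.0682  0.0957] [0.0064 0.0675 0.0942]
236 [-0.0064  0.0678  0.1032] [0.0062 0.0673 0.1022]
242 [-0.0061  0.0678  0.1107] [0.006  0.0672 0.1097]
248 [-0.0058  0.0679  0.118 ] [0.0058 0.0669 0.1162]
254 [-0.0056  0.0674  0.1237] [0.0056 0.0674 0.1238]
260 [-0.0054  0.0671  0.1293] [0.0053 0.0679 0.1306]
266 [-0.0052  0.0674  0.1355] [0.0052 0.067  0.1349]
272 [-0.005   0.0669  0.1401] [0.0051 0.0671 0.1403]
278 [-0.0048  0.0673  0.1456] [0.0049 0.0676 0.1461]
284 [-0.0046  0.0684  0.1517] [0.0048 0.0673 0.1502]
290 [-0.0046  0.0659  0.1528] [0.0047 0.0659 0.1528]
296 [-0.0046  0.0625  0.1528] [0.0048 0.0622 0.1524]
302 [-0.0047  0.0587  0.1523] [0.0047 0.0601 0.154 ]
308 [-0.0087 -0.0201  0.0655] [ 0.0082 -0.019   0.0667]
314 [-0.0095 -0.0414  0.0487] [ 0.009  -0.0417  0.0483]
```

Call:
{"method": "step_arm", "body": {
  "rows": [
    [0.0006,0,0.003,0,0,0,0.015],
    [0,0,0.005,0,0,0,0.015],
    [0,0,0.005,0,0,0,0.015],
    [0,0,0.005,0,0,0,0.015],
    [0,0,0,0,0,0,0.015]
  ]
}}

```text
time_s: 13.73
tool_pos: [0.4747, -0.114, 0.1059]
ee_rot: [2.118, 2.32, 0.001]
contact_force: [2.5, 1.0, -1.4]
width: 0.0259
```

Run:
```python
from h import *
L=chk("w16")
```

```text
[ 2.5  1.  -1.4] [ 0.4747 -0.114   0.1059] tool in carrier [0.0018 0.0721] w 0.025932676737035653
200 [-0.0062  0.0781  0.0489] [0.0085 0.0777 0.048 ]
206 [-0.0061  0.0753  0.054 ] [0.0083 0.0757 0.0549]
212 [-0.0059  0.0742  0.0623] [0.0081 0.074  0.062 ]
218 [-0.0057  0.0718  0.0672] [0.008  0.0714 0.0663]
224 [-0.0058  0.0674  0.0675] [0.008  0.0679 0.0686]
230 [-0.0055  0.0675  0.0766] [0.0077 0.0676 0.077 ]
236 [-0.0052  0.0673  0.0848] [0.0074 0.0675 0.085 ]
242 [-0.0049  0.0681  0.0938] [0.0072 0.0671 0.092 ]
248 [-0.0047  0.0677  0.1003] [0.007  0.0675 0.0999]
254 [-0.0045  0.0674  0.1063] [0.0067 0.0677 0.1068]
260 [-0.0043  0.0673  0.1122] [0.0065 0.0679 0.1131]
266 [-0.0041  0.068   0.1189] [0.0063 0.0677 0.1186]
272 [-0.0039  0.0675  0.1235] [0.0062 0.0674 0.1234]
278 [-0.0038  0.0673  0.1282] [0.006  0.0671 0.1279]
284 [-0.0036  0.0677  0.1334] [0.0059 0.0671 0.1326]
290 [-0.0035  0.0661  0.1357] [0.0058 0.0666 0.1364]
296 [-0.0036  0.0625  0.1354] [0.0058 0.0633 0.1363]
302 [-0.0036  0.0594  0.1358] [0.0058 0.0598 0.1362]
308 [-0.0069 -0.0096  0.0604] [ 0.0091 -0.0098  0.0601]
314 [-0.0067 -0.0102  0.0662] [ 0.0089 -0.0103  0.0662]
```

View pics/w16.png

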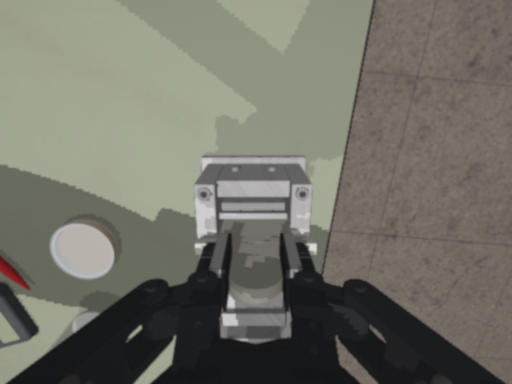

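Call:
{"method": "step_arm", "body": {
  "rows": [
    [0,-0.0006,0.004,0,0,0,0.015],
    [0,-0.0004,0.004,0,0,0,0.015],
    [0,0,0.004,0,0,0,0.015],
    [0,0,0.003,0,0,0,0.015],
    [0,0,0.001,0,0,0,0.015],
    [0,0,0,0,0,0,0.015]
  ]
}}

```text
time_s: 14.28
tool_pos: [0.4737, -0.114, 0.0905]
ee_rot: [2.118, 2.32, 0.001]
contact_force: [0.6, 3.3, 2.3]
width: 0.026
```

Run:
```python
from h import *
L=chk("w17")
z=load("w17")
for v in (244,247): print([(u,L[v,u].round(4).tolist()) for u in (196,198,200,310,313,315)])
```

```text
[0.6 3.3 2.3] [ 0.4737 -0.114   0.0905] tool in carrier [0.0008 0.0722] w 0.025970333746166308
200 [-0.0062  0.089   0.0621] [0.0065 0.0885 0.0609]
206 [-0.0069  0.0781  0.0453] [0.0071 0.0779 0.0448]
212 [-0.0066  0.077   0.0533] [0.0069 0.077  0.0534]
218 [-0.0066  0.0729  0.054 ] [0.0069 0.0727 0.0536]
224 [-0.0062  0.0747  0.0671] [0.0065 0.0737 0.0651]
230 [-0.0064  0.0686  0.0633] [0.0067 0.0679 0.062 ]
236 [-0.0061  0.0683  0.0711] [0.0064 0.0679 0.0703]
242 [-0.0059  0.0679  0.078 ] [0.0061 0.0681 0.0783]
248 [-0.0057  0.0678  0.0848] [0.006  0.0676 0.0845]
254 [-0.0055  0.0677  0.0912] [0.0057 0.0677 0.0913]
260 [-0.0053  0.0674  0.0969] [0.0056 0.0669 0.0961]
266 [-0.0051  0.0668  0.1016] [0.0053 0.0677 0.1031]
272 [-0.0049  0.0678  0.1084] [0.0052 0.0671 0.1074]
278 [-0.0048  0.0673  0.1127] [nan nan nan]
284 [-0.0046  0.0681  0.1184] [0.0049 0.067  0.1169]
290 [-0.0045  0.0657  0.1196] [0.0047 0.0673 0.1218]
296 [-0.0046  0.0627  0.1201] [0.0048 0.0637 0.1214]
302 [-0.0045  0.0604  0.1214] [0.0049 0.0592 0.12  ]
308 [-0.0047  0.0549  0.1191] [0.0049 0.0552 0.1195]
314 [-0.0073 -0.002   0.0598] [ 0.0075 -0.0029  0.0589]
[(196, [-0.035, 0.0678, 0.0802]), (198, [-0.0339, 0.0675, 0.0797]), (200, [-0.0329, 0.0672, 0.079]), (310, [0.0331, 0.0673, 0.0793]), (313, [0.0349, 0.0673, 0.0794]), (315, [0.036, 0.0675, 0.0796])]
[(196, [-0.0355, 0.0648, 0.0784]), (198, [nan, nan, nan]), (200, [-0.0328, 0.0656, 0.0799]), (310, [0.0332, 0.0653, 0.0794]), (313, [0.0349, 0.0656, 0.0799]), (315, [0.0361, 0.0656, 0.0798])]
```

View pics/w17.png

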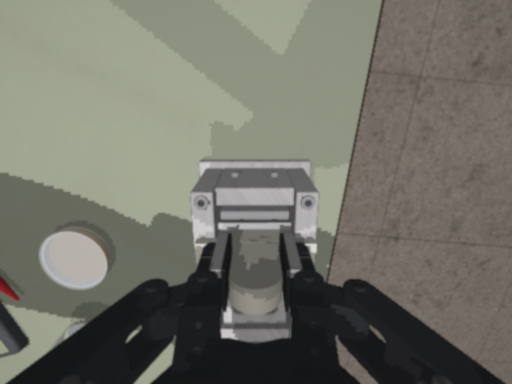

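Call:
{"method": "step_arm", "body": {
  "rows": [
    [0,0,0.0015,0,0,0,0.015],
    [0,0,0.0015,0,0,0,0.015],
    [0,0,0,0,0,0,0.015]
  ]
}}

```text
time_s: 14.58
tool_pos: [0.4738, -0.1141, 0.0887]
ee_rot: [2.118, 2.32, 0.001]
contact_force: [-3.2, 5.1, 13.2]
width: 0.0261
```

Call:
{"method": "step_arm", "body": {
  "rows": [
    [0,0,0.001,0,0,0,0.015],
    [0,0,0,0,0,0,0.015],
    [0,0,-0.001,0,0,0,0.03],
    [0,0,0,0,0,0,0.05],
    [0,0,0,0,0,0,0.055],
    [0,0,0,0,0,0,0.055],
    [0,0,-0.01,0,0,0,0.055],
    [0,0,-0.03,0,0,0,0.055],
    [0,0,-0.03,0,0,0,0.055],
    [0,0,-0.03,0,0,0,0.055],
    [0,0,0,0,0,0,0.055],
    [0,0,0,0,0,0,0.055]
  ]
}}

```text
time_s: 15.58
tool_pos: [0.4747, -0.1149, 0.1899]
ee_rot: [2.115, 2.317, 0.002]
contact_force: [0.0, -0.0, 0.1]
width: 0.0547
```

Run:
```python
from h import *
c=np.array([.4794,-.186]);yaw=5.2
z=snap("wrist","w18");W=cloud(z)
L=np.dstack([(W[...,:2]-c)@R2(yaw),W[...,2]])
P=L.reshape(-1,3)
def r(m,t): q=P[m]; print(t,m.sum(),q.min(0).round(4),q.max(0).round(4),np.median(q,0).round(4))
x=(abs(P[:,0])<.01)
for h in (.09,.095,.1,.105,.11,.115): r(x&(abs(P[:,2]-h)<.002)&(P[:,1]>.03)&(P[:,1]<.09),h)
r(x&(P[:,2]>.117)&(P[:,2]<.13)&(P[:,1]>.04)&(P[:,1]<.08),"tabtop")
for sg in (-1,1): r((sg*P[:,0]>.03)&(sg*P[:,0]<.037)&(P[:,1]>.053)&(P[:,1]<.067)&(P[:,2]>.06),"ear")
r(x&(P[:,2]>.064)&(P[:,2]<.072)&(P[:,1]>.0685)&(P[:,1]<.08),"plate top")
cv2.imwrite("pics/w18c.png",cv2.resize(z["p"][120:320,170:340,::-1],None,fx=3,fy=3,interpolation=cv2.INTER_CUBIC))
z=snap("side","s18")
cv2.imwrite("pics/s18c.png",cv2.resize(z["p"][110:290,220:360,::-1],None,fx=3.3,fy=3.3,interpolation=cv2.INTER_CUBIC))
```

```text
0.09 35 [-0.0093  0.067   0.088 ] [0.0094 0.0679 0.0918] [0.0006 0.0677 0.0892]
0.095 41 [-0.01    0.0673  0.0931] [0.0085 0.068  0.097 ] [-0.0003  0.0677  0.0947]
0.1 41 [-0.0098  0.067   0.098 ] [0.01   0.0683 0.1019] [-0.0003  0.0677  0.0998]
0.105 44 [-0.0095  0.0674  0.103 ] [0.0097 0.0682 0.1069] [-0.0003  0.0677  0.1055]
0.11 41 [-0.0094  0.0671  0.1084] [0.0096 0.0681 0.112 ] [0.0006 0.0678 0.1098]
0.115 110 [-0.01    0.0514  0.113 ] [0.0096 0.0683 0.117 ] [-0.0035  0.0661  0.1159]
tabtop 396 [-0.0092  0.0516  0.117 ] [0.0095 0.0682 0.1212] [0.0005 0.0603 0.1189]
ear 101 [-0.0368  0.053   0.0691] [-0.0301  0.067   0.0792] [-0.0333  0.0596  0.0779]
ear 103 [0.0303 0.0531 0.0753] [0.037 0.067 0.079] [0.0334 0.0608 0.0777]
plate top 94 [-0.01    0.0711  0.0641] [0.0092 0.0748 0.0689] [-0.0004  0.0733  0.0671]
```

View pics/w18c.png

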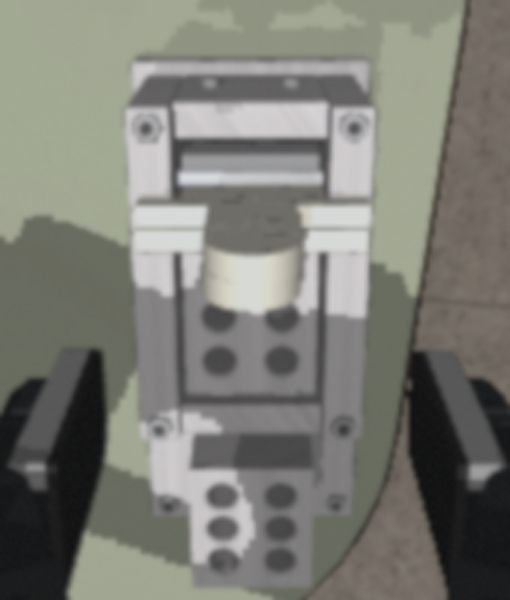

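View pics/s18c.png

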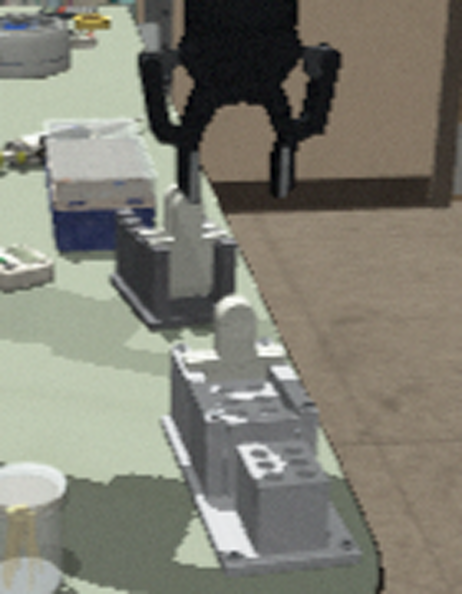

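Run:
```python
from h import *
z=snap("scene","c19")
cv2.imwrite("pics/c19c.png",cv2.resize(z["p"][90:340,120:340,::-1],None,fx=2.4,fy=2.4,interpolation=cv2.INTER_CUBIC))
W=cloud(z);c=np.array([.4642,.1575]);L=(W[...,:2]-c)@R2(12.5)
k=(W[...,2]>.1)&(W[...,2]<.13)&(abs(L[...,0])<.02)&(abs(L[...,1])<.06)
print(np.histogram(L[k][:,1],bins=np.arange(-.06,.061,.01)),W[k][:,2].max())
```

```text
(array([  0,  18,  97,   1, 107,  22,   0,   0,   0,   0,   0,   0]), array([-6.00000000e-02, -5.00000000e-02, -4.00000000e-02, -3.00000000e-02,
       -2.00000000e-02, -1.00000000e-02,  1.38777878e-17,  1.00000000e-02,
        2.00000000e-02,  3.00000000e-02,  4.00000000e-02,  5.00000000e-02,
        6.00000000e-02])) 0.12029411164693449
```

View pics/c19c.png

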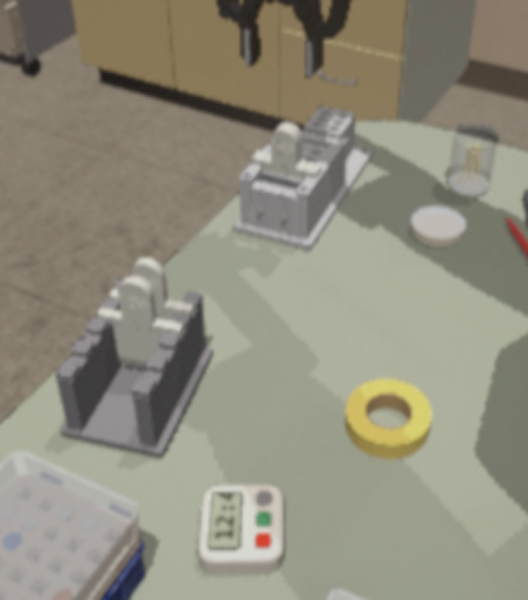

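Two spacers are seated in the carrier and two still hang upright in the rack. The bystanders look untouched, and the arm is clear, so I'm handing in.

```bash
python3 -c "
from plant import order
print(order.sign_off())"
```

```text
the job is handed in; nothing more can be done
None
```

The gap is packed: I hung two spacers on the carrier's rails and handed the job in at about 15.6 s, with no verdict reported. The block in the well measured about 62 mm, so it is `block_long`. That left a 13.5 mm gap, which needs two 8 mm spacers. I took them from the rack slots at y = 39 and 13 mm; the second one pressed home at 13 N or a little more.

What the last camera checks showed:
- **Spacers in the carrier:** both are upright with ear tops at 77.8 mm (nominal 78). The outer spacer's face is at carrier y of about 67.7 mm (68 expected).
- **End plate:** its visible top edge moved back about 3 mm from where it started (2.5 mm expected). The camera calibration is good to about 2 mm, so this is only approximate.
- **Rack and bench:** the other two spacers hang upright in the rack. The blocks and bystanders look unmoved by eye; I did not measure their positions again.
- **Arm:** it is raised clear and touching nothing.

No check failed. Measured positions wandered by about 1 mm between readings. The second spacer drifted about 1 mm sideways on the way in, and I corrected it before seating.

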